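Sort the checked ceramic bottles and stopper the good one

ROBOT

A 7-joint arm with a two-finger parallel gripper is mounted at the origin on the work surface. World frame = base frame: x ahead of the robot, y to its left, z up, the work surface at z = 0. Lengths are in m, angles in rad, forces in N, time in s.
With the tool pointing down it reaches from about 0.425 to 0.875 m from the base axis. Payload 4.7 kg.
Tool frame: the origin (TCP) lies between the finger pads; the fingertips stand 11 mm ahead of it and the grasp point (between the pads) lies 8 mm behind it; z points along the fingers, y is the line along which they close (so a half turn about z gives the same grasp; the last joint's range is limited). The gripper opens to 87 mm and grips with 3 to 60 N. Pads are 19 mm wide; open, the fingers measure 117 mm over their backs; the gripper's body (75 mm by 190 mm) begins 51 mm behind the grasp point.
Start: joints at [-1.212, 0.321, -0.07, 1.45, 0.023, 1.371, -0.057], TCP at [0.22, 0.612, 0.234] pointing down, gripper open.
Joint ranges: [-2.86, 2.86], [-0.3, 2.09], [-1.38, 1.24], [0.06, 2.45], [-1.56, 4.7], [0.09, 2.05], [-2.69, 2.69]. Speed limits (rad/s): [2.57, 2.57, 3.14, 3.14, 3.14, 3.14, 3.14].

INTERFACE

Orientations are given as a rotation vector (axis times angle).
In Python, from bench import ctrl gives the robot as it stands. The module is installed in compiled form; this text tells all that it offers.
- The arm moves only by the shell command python3 -m inch 'ROWS' [FORCE]. ROWS is JSON, a list of rows, each an object with "slide": the shift along the tool's x, y, z scaled (see below), a list of three; "angular": the turn, a rotation vector about the tool's x, y, z scaled (see below), a list of three; "claw": the opening, from -1 (shut) to 1 (fully open). In form: [{"slide": [tx, ty, tz], "angular": [rx, ry, rz], "claw": claw}, ...]. A call has 1 to 10 rows; each row is the pose to reach, as a shift and turn from the pose commanded when the call began, along the tool's axes at that moment; what a row does not reach only later rows make up. The controller multiplies each number of a shift by 0.25 m and each number of a turn by 30 degrees. A row lasts 1/10 s, in which the tool goes at most 50 mm and 8.59 degrees, less where a joint would pass 70% of its speed; a pose out of reach is approached as far as the arm can. A call with a number of a shift or a turn outside -1 to 1 is refused whole. A call with a gripper value outside its range is refused whole. The fingers move at their own pace and stop on an object; FORCE is the grip in N (left out, the last holds). Time passes only in rows, so rows that repeat a pose let the fingers close. It gives the time, the measured TCP pose, the force, the opening and the grip force at its end, in the units of the state.
- ctrl.get_state(): the state, without advancing time (a new reading comes with each control period).
- ctrl.get_image(name): name is "scene" or "side" or "wrist"; returns a dict with "color" (420x560x3 uint8, red, green, blue), "depth" (420x560 float32, m along the optical axis (not along the pixel's ray), 0 where there is no reading), "camera_matrix" (3x3 intrinsics, pixels), "dist_coeffs" ([k1, k2, p1, p2, k3] as OpenCV has them; the pictures are not rectified), "extrinsics" (4x4, takes a point from camera to world coordinates); the wrist camera has in their place "tool_from_camera" (4x4, takes a point from camera to tool coordinates, whose origin is the TCP and whose axes are the flange's). Camera axes: x right, y up, looking along -z (the intrinsics and any distortion apply to the point x, -y, -z); pixel columns grow to the right and rows downward; lengths in m; the calibration is good to about 2 mm. A picture is of the moment at which its call begins: read the wrist's pose just before it.
- ctrl.close_job(): hands the job in; it is judged then, once.
Trained networks look in the newest picture that a camera, given by its name, has taken for a name from the list of things; names that differ only in an ending like _2 or _b are one class to them, and where a whole thing is asked for, a point or a joint stands for the part that bears it (a point fixed in the world has none). Each returns a list of dicts, best first, with "confidence" (0 to 1); they miss things now and then, are a little off and sometimes report something else, mostly with a low value. They report only what shows in the picture. A call takes as long as a camera call.
- ctrl.find_in(query, camera): "bbox" ([centre column, centre row, width, height] in pixels, round what is visible of it).
- ctrl.outline_of(query, camera): "mask" (420x560 bool, what is visible of it) and "bbox" ([centre column, centre row, width, height] in pixels, round what is visible of it).
The state is a dict: "time": time; "joint_positions": joint angles; "qd": joint speeds; "joint_torque": joint torques, N m; "position": TCP position; "tool_rot": TCP orientation; "ft_force": force on the tool from outside, world axes, zero at the start; "torque": the same for the moment, N m; "grip_width": opening from 0.0 (shut) to 1.0 (fully open); "grip_force": force on a finger pad.
Only numpy, scipy, OpenCV 4.12 (cv2) and the standard library are available. Lean on these libraries where they do the work, as an engineer would, in place of code of your own. Each camera call takes 0.05 s, during which the arm holds its last target. There are 200 camera calls.

TASK

The glazed bottles leaning in the wooden rack have been checked. Stand the one with the green band upright in the green tray and the one with the red band upright in the red tray, setting each down gently, and leave the bottle without a band and the other things on the table alone. When the green-banded bottle stands in its tray, take the stopper from its wooden stand and push it down into that bottle's neck until it is tight: a firm push of about 15 N, but do not force it, or the neck cracks.

Things in the scene. Friction and masses are not known exactly. Their poses are not given: they have to be found in the camera images.
- rack: slanted beech rack, fixed, 256 mm wide (its y), 108 mm deep, 112 mm high: three square wells 84 mm apart along y, 64 mm wide inside, 55 mm deep, leaning 35 deg from upright with their open tops up and towards the robot. Origin: on the table below the middle of the middle well's floor (itself 45 mm above the table); x away from the robot, z up.
- bottle_green: glazed off-white bottle, 150 mm tall, 0.32 kg +-15 %: body 58 mm across up to 92 mm, shoulder to 114 mm, straight neck 34 mm across above; green paper band round upper body and shoulder. Origin: centre of underside; z along it to the mouth. Starts in one of the rack's wells, leaning 35 deg, neck towards the robot; draw it out along its own axis (55 mm). It may swing in the grip.
- bottle_red: glazed off-white bottle, 150 mm tall, 0.32 kg +-15 %: body 58 mm across up to 92 mm, shoulder to 114 mm, straight neck 34 mm across above; red paper band round upper body and shoulder. Origin: centre of underside; z along it to the mouth. Starts in one of the rack's wells, leaning 35 deg, neck towards the robot; draw it out along its own axis (55 mm). It may swing in the grip.
- bottle_plain: glazed off-white bottle, 150 mm tall, 0.32 kg +-15 %: body 58 mm across up to 92 mm, shoulder to 114 mm, straight neck 34 mm across above; no band: not checked, it stays in the rack. Origin: centre of underside; z along it to the mouth. Starts in one of the rack's wells, leaning 35 deg, neck towards the robot; draw it out along its own axis (55 mm). It may swing in the grip.
- bottle_green_mouth (a point): centre of the mouth of the green-banded bottle, 150 mm from its underside, z out of the mouth. The bore is 26 mm wide at the mouth and tapers to 19 mm at 30 mm depth.
- tray_green: low green wooden tray, fixed, 170 (its x) by 90 (y) mm, walls 36 mm high, 8 mm thick, floor 8 mm thick; a 32 mm high cross wall in the middle makes two pockets, 73 by 74 mm, centred 40.5 mm either side of the middle along x; either will do. Origin: centre of underside, on the table; z up.
- tray_red: low red wooden tray, fixed, 170 (its x) by 90 (y) mm, walls 36 mm high, 8 mm thick, floor 8 mm thick; a 32 mm high cross wall in the middle makes two pockets, 73 by 74 mm, centred 40.5 mm either side of the middle along x; either will do. Origin: centre of underside, on the table; z up.
- stand: brown wooden stand, fixed, 56 mm (its x) by 104 mm (its y) by 48 mm high, with two 31 mm holes 50 mm apart along y; the stopper hangs in the one on its +y side. Origin: centre of the underside, on the table.
- stopper: stopper, 0.065 kg: dark wooden head 38 mm across, 30 mm high; below it on a shank a tapered cork 26 mm long, 16 mm across at the tip, 26 at the top. The tip is 32 to 39 mm below the head: it varies. Origin: centre of the head's underside; z up. Starts upright, head on the stand. The cork is firm, comes tight on the bore's taper with the head 3 to 12 mm above the rim; over 45 N cracks the neck.
- figurine: clay angel figure, 91 mm tall, loose, to be left alone. Origin: centre of its underside.
- glaze_jar: round plastic jar of blue glaze with a white lid, 62 mm across, 78 mm tall, loose, to be left alone. Origin: centre of its underside.

How it is judged:
By the outcome, as a careful person would: the job done as asked, in the order asked, and still so for the second after the job is handed in, with the robot touching nothing.
It also fails if it takes over 72 s, if anything falls off the work surface, if the arm or the gripper's body presses on something with over 40 N, if the wrist force passes 120 N, or if a joint passes its speed limit or range.

## Working session

There is one attempt and no reset: what is moved stays moved. The work goes in short steps, Python scripts to look and compute and a shell command to move; the robot and the scene stay as the last step left them, time stands still between calls to the robot, and variables do not carry over. Pictures are saved under pics/ and viewed, at most 10 in all, crops included, and the job is handed in when it is done.

```bash
mkdir -p pics; cat > h.py <<'E'
import numpy as np, cv2
from bench import ctrl
from scipy.spatial.transform import Rotation as R
def cam(name):
    s=ctrl.get_state(); im=ctrl.get_image(name)
    if 'extrinsics' in im: T=np.array(im['extrinsics'])
    else:
        W=np.eye(4); W[:3,:3]=R.from_rotvec(s['tool_rot']).as_matrix(); W[:3,3]=s['position']
        T=W@np.array(im['tool_from_camera'])
    im['T']=T; return im
def pts(im,mask):
    v,u=np.nonzero(mask&(im['depth']>0)); d=im['depth'][v,u]
    n=cv2.undistortPoints(np.stack([u,v],1).astype(np.float64).reshape(-1,1,2),np.array(im['camera_matrix']),np.array(im['dist_coeffs'])).reshape(-1,2)
    P=np.stack([n[:,0]*d,-n[:,1]*d,-d],1)
    return P@im['T'][:3,:3].T+im['T'][:3,3]
def proj(im,p):
    T=np.linalg.inv(im['T']); q=T[:3,:3]@np.array(p)+T[:3,3]; q=q*[1,-1,-1]
    return cv2.projectPoints(q.reshape(1,3),np.zeros(3),np.zeros(3),np.array(im['camera_matrix']),np.array(im['dist_coeffs']))[0].ravel()
def delta(pos,Rm):
    """rows' slide/angular to target from current measured pose"""
    s=ctrl.get_state(); R0=R.from_rotvec(s['tool_rot'])
    d=R0.inv().apply(np.array(pos)-s['position'])/0.25
    a=(R0.inv()*R.from_matrix(Rm)).as_rotvec(degrees=True)/30
    print('slide',d.round(4),'ang',a.round(4))
E
python3 - <<'E'
from h import *
s=ctrl.get_state(); print(s['time'],s['position'],s['tool_rot'],s['grip_width'],s['ft_force'])
print(R.from_rotvec(s['tool_rot']).as_matrix().round(3))
ims=[]
for c in ['scene','side']:
    im=cam(c); ims.append(im['color'])
    cv2.imwrite(f'pics/{c}.png',im['color'][:,:,::-1])
    for q in ['rack','bottle_green','bottle_red','bottle_plain','tray_green','tray_red','stand','stopper','figurine','glaze_jar']:
        o=ctrl.outline_of(q,c)
        for k in o[:2]:
            P=pts(im,k['mask'])
            if len(P)==0: continue
            print(c,q,round(k['confidence'],2),np.round(k['bbox']),'n',len(P),'med',np.median(P,0).round(3),'lo',np.percentile(P,2,axis=0).round(3),'hi',np.percentile(P,98,axis=0).round(3))
E
```

```text
0.0 [0.21954823 0.61121979 0.23243201] [-5.38839235e-01 -3.09479594e+00  3.08268970e-03] 1.0029467643935503 [-0.07282662  0.58740903 -0.30698719]
[[-0.941  0.338 -0.001]
 [ 0.338  0.941 -0.002]
 [-0.    -0.002 -1.   ]]
scene rack 0.86 [258. 274. 121. 138.] n 6722 med [0.652 0.068 0.08 ] lo [ 0.593 -0.1    0.005] hi [0.693 0.157 0.112]
scene rack 0.46 [247. 208.  46.  55.] n 1414 med [ 0.577 -0.038  0.127] lo [ 0.439 -0.183 -0.001] hi [ 0.609 -0.024  0.171]
scene bottle_green 0.7 [247. 210.  46.  56.] n 1371 med [ 0.578 -0.038  0.128] lo [ 0.522 -0.072  0.082] hi [ 0.61  -0.024  0.171]
scene bottle_red 0.95 [297. 257.  50.  64.] n 1644 med [0.605 0.123 0.133] lo [0.549 0.086 0.092] hi [0.638 0.141 0.172]
scene bottle_plain 0.77 [271. 232.  48.  61.] n 1522 med [0.592 0.044 0.13 ] lo [0.538 0.01  0.082] hi [0.623 0.058 0.171]
scene tray_green 0.55 [424. 318.  99.  88.] n 4825 med [0.469 0.312 0.014] lo [0.384 0.269 0.003] hi [0.55  0.357 0.037]
scene tray_red 0.87 [211. 175.  66.  54.] n 2073 med [ 0.46  -0.322  0.02 ] lo [ 0.369 -0.373  0.001] hi [ 0.543 -0.264  0.037]
scene stand 0.6
[... 1484 characters left out ...]
90.  63.] n 3263 med [ 0.453 -0.324  0.011] lo [ 0.371 -0.382  0.001] hi [ 0.537 -0.273  0.039]
side stand 0.82 [239. 248.  35.  41.] n 785 med [ 0.432 -0.029  0.044] lo [ 0.396 -0.065 -0.   ] hi [0.462 0.028 0.052]
side stand 0.49 [230. 159.  63.  38.] n 1607 med [0.464 0.316 0.016] lo [0.385 0.262 0.003] hi [0.545 0.353 0.039]
side stopper 0.61 [234. 229.  15.  17.] n 207 med [0.423 0.007 0.074] lo [ 0.406 -0.004  0.051] hi [0.441 0.03  0.081]
side stopper 0.21 [271. 355.  84.  58.] n 3099 med [ 0.453 -0.323  0.012] lo [ 0.372 -0.381  0.004] hi [ 0.536 -0.276  0.039]
side glaze_jar 0.58 [311. 217.  44.  99.] n 2381 med [ 0.631 -0.082  0.087] lo [ 0.551 -0.113  0.009] hi [0.686 0.137 0.113]
```

```bash
python3 - <<'E'
import cv2,numpy as np
a=cv2.imread('pics/scene.png');cv2.imwrite('pics/scene_c.png',cv2.resize(a[130:420,100:500],None,fx=2,fy=2))
E
```

```text
(no output)
```

View pics/scene_c.png

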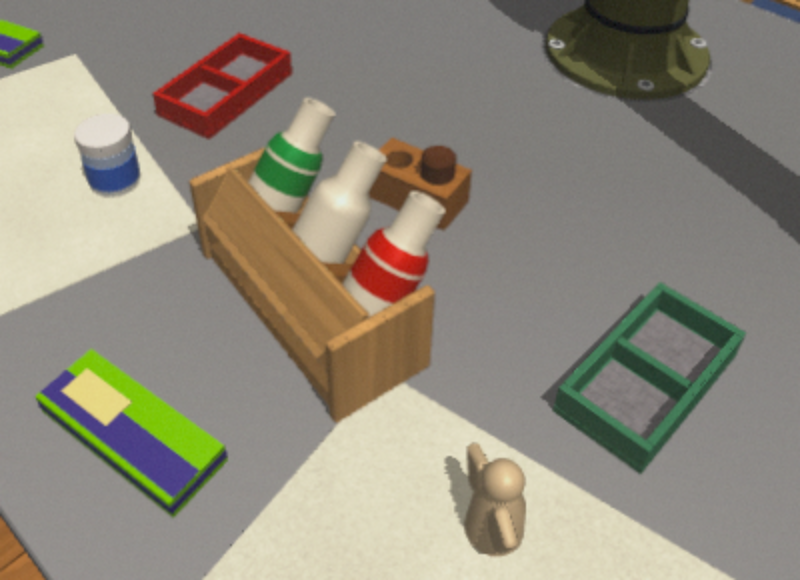

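The scene matches the networks' reports: green bottle at crop (290,160) in the rear well, plain bottle in the middle, red bottle at (390,265). The red tray is at (225,85), the green tray at (650,370), and the stopper at (437,163) in the stand's near hole. Next I'll fit the models.

```bash
cat >> h.py <<'E'
from scipy.optimize import least_squares
prof=np.array([[0,0],[29,0],[29,92],[17,114],[17,150],[0,150]])/1000
def seg(q,a,b):
    t=np.clip(((q-a)@(b-a))/((b-a)@(b-a)),0,1); return np.linalg.norm(q-a-t[:,None]*(b-a),axis=1)
def bdist(p,P):
    a=np.array([p[3],p[4],1.]);a/=np.linalg.norm(a); d=P-p[:3]; h=d@a; r=np.linalg.norm(d-h[:,None]*a,axis=1)
    q=np.stack([r,h],1); return np.min([seg(q,prof[i],prof[i+1]) for i in range(1,4)],axis=0)
def bfit(P,p0):
    r=least_squares(bdist,p0,args=(P,),loss='soft_l1',f_scale=.002)
    a=np.array([r.x[3],r.x[4],1.]);a/=np.linalg.norm(a)
    return r.x[:3],a,np.median(bdist(r.x,P))
def rectfit(P,w,h,p0):
    # outer rectangle edges from 2D points: box containing nearly all points, robust
    def f(p):
        c,s=np.cos(p[2]),np.sin(p[2]); d=P[:,:2]-p[:2]; x=d@[c,s]; y=d@[-s,c]
        return np.concatenate([np.percentile(x,[1,99])-[-w/2,w/2],np.percentile(y,[1,99])-[-h/2,h/2]])
    best=min((least_squares(f,[*p0,t],diff_step=1e-3) for t in np.linspace(-.6,.6,13)),key=lambda r:r.cost)
    return best.x,f(best.x)
E
python3 - <<'E'
from h import *
data={}
qs=['bottle_green','bottle_red','bottle_plain','tray_green','tray_red','stand','stopper','rack']
for c in ['scene','side']:
    im=cam(c)
    for q in qs:
        o=ctrl.outline_of(q,c)
        if o:
            m=cv2.erode(o[0]['mask'].astype(np.uint8),np.ones((3,3)) if 'tray' not in q else np.ones((1,1))).astype(bool)
            data[q,c]=pts(im,m)
for q,y in [('bottle_green',-.05),('bottle_plain',.03),('bottle_red',.11)]:
    for cs in (['scene'],['side'],['scene','side']):
        P=np.concatenate([data[q,c] for c in cs if (q,c) in data]); P=P[P[:,2]>.07]
        b,a,e=bfit(P,[.62,y,.05,-.69,.1]); print(q,cs,b.round(4),a.round(3),'lean',np.degrees(np.arccos(a[2])).round(1),'med',round(e,4),'grip134',(b+.134*a).round(4))
for q,p0 in [('tray_green',(.465,.312)),('tray_red',(.455,-.322))]:
    for cs in (['scene'],['side'],['scene','side']):
        P=np.concatenate([data[q,c] for c in cs]); P=P[(P[:,2]>.033)&(P[:,2]<.045)]
        print(q,cs,len(P),[x.round(4) for x in rectfit(P,.17,.09,p0)])
for cs in (['scene'],['side'],['scene','side']):
    P=np.concatenate([data['stand',c] for c in cs]); P=P[(P[:,2]>.044)&(P[:,2]<.054)&(np.abs(P[:,0]-.435)<.06)]
    print('stand',cs,len(P),[x.round(4) for x in rectfit(P,.056,.104,(.435,.0))])
    P=np.concatenate([data['stopper',c] for c in cs]); P=P[(P[:,2]>.055)]
    T=P[P[:,2]>np.percentile(P[:,2],98)-.006]; print('stopper top',np.percentile(P[:,2],98).round(4),T.mean(0).round(4),len(T),(T.min(0)+T.max(0))[:2]/2,np.ptp(T,axis=0))
E
```

```text
bottle_green ['scene'] [ 0.6146 -0.0607  0.0456] [-0.565  0.096  0.82 ] lean 35.0 med 0.0008 grip134 [ 0.5389 -0.0478  0.1554]
bottle_green ['side'] [ 0.615  -0.0615  0.0456] [-0.561  0.081  0.824] lean 34.5 med 0.0013 grip134 [ 0.5398 -0.0506  0.156 ]
bottle_green ['scene', 'side'] [ 0.6142 -0.0604  0.0461] [-0.56   0.083  0.825] lean 34.5 med 0.0011 grip134 [ 0.5392 -0.0493  0.1565]
bottle_plain ['scene'] [0.6289 0.0217 0.0447] [-0.564  0.1    0.82 ] lean 34.9 med 0.0008 grip134 [0.5533 0.0351 0.1546]
bottle_plain ['side'] [0.6302 0.0213 0.0451] [-0.567  0.084  0.82 ] lean 34.9 med 0.0013 grip134 [0.5543 0.0326 0.1549]
bottle_plain ['scene', 'side'] [0.6288 0.0217 0.0451] [-0.561  0.091  0.823] lean 34.7 med 0.001 grip134 [0.5536 0.0339 0.1554]
bottle_red ['scene'] [0.6431 0.1053 0.0456] [-0.568  0.094  0.818] lean 35.1 med 0.0007 grip134 [0.567  0.1178 0.1552]Traceback (most recent call last):
  File "<stdin>", line 13, in <module>
ValueError: need at least one array to concatenate
```

```bash
python3 - <<'E'
from h import *
data={}
for c in ['scene','side']:
    im=cam(c)
    for q in ['bottle_red','tray_green','tray_red','stand','stopper']:
        o=ctrl.outline_of(q,c)
        if o: data[q,c]=pts(im,o[0]['mask'])
def get(q,cs): 
    L=[data[q,c] for c in cs if (q,c) in data]; return np.concatenate(L) if L else np.zeros((0,3))
for cs in (['scene'],['side'],['scene','side']):
  try:
    P=get('bottle_red',cs); P=P[P[:,2]>.08]
    if len(P): b,a,e=bfit(P,[.64,.105,.05,-.69,.1]); print('red',cs,b.round(4),a.round(3),round(e,4),(b+.134*a).round(4))
    for q,p0 in [('tray_green',(.465,.312)),('tray_red',(.455,-.322))]:
        P=get(q,cs); P=P[(P[:,2]>.033)&(P[:,2]<.045)&(np.linalg.norm(P[:,:2]-p0,axis=1)<.12)]
        if len(P)>20: print(q,cs,len(P),[x.round(4) for x in rectfit(P,.17,.09,p0)])
    P=get('stand',cs); P=P[(P[:,2]>.044)&(P[:,2]<.054)&(np.abs(P[:,0]-.435)<.06)]
    if len(P)>20: print('stand',cs,len(P),[x.round(4) for x in rectfit(P,.056,.104,(.435,.0))])
    P=get('stopper',cs); P=P[(P[:,2]>.055)&(P[:,2]<.09)]
    if len(P)>20:
        T=P[P[:,2]>np.percentile(P[:,2],98)-.005]; print('stopper top',np.percentile(P[:,2],98).round(4),T.mean(0).round(4),len(T),(T.min(0)+T.max(0))[:2]/2,np.ptp(T,axis=0))
  except Exception as ex: print(cs,ex)
E
```

```text
red ['scene'] [0.6427 0.105  0.0457] [-0.565  0.097  0.819] 0.0007 [0.567  0.1179 0.1554]
tray_red ['scene'] 405 [array([ 0.4539, -0.3225,  0.1907]), array([-0.0003,  0.0003, -0.0007,  0.0007])]
stand ['scene'] 445 [array([ 0.4282, -0.0054,  0.1502]), array([-0.0004,  0.0004,  0.0006, -0.0006])]
stopper top 0.0789 [0.4256 0.0195 0.0768] 139 [0.42554261 0.01842187] [0.03278772 0.03501008 0.00521999]
red ['side'] [0.6439 0.1041 0.0458] [-0.568  0.083  0.819] 0.0015 [0.5678 0.1152 0.1556]
tray_green ['side'] 292 [array([0.4642, 0.3081, 0.0181]), array([ 0.0025, -0.0025, -0.0015,  0.0015])]
tray_red ['side'] 714 [array([ 0.454 , -0.3265,  0.2002]), array([ 0.0007, -0.0007, -0.0003,  0.0003])]
stand ['side'] 414 [array([ 0.4287, -0.0115,  0.2662]), array([-0.0004,  0.0004,  0.0013, -0.0013])]
stopper top 0.0815 [0.422  0.0135 0.0787] 70 [0.42217999 0.01327294] [0.03110714 0.03390316 0.00661889]
red ['scene', 'side'] [0.6427 0.1045 0.0462] [-0.566  0.094  0.819] 0.001 [0.5669 0.1171 0.156 ]
tray_green ['scene', 'side'] 292 [array([0.4642, 0.3081, 0.0181]), array([ 0.0025, -0.0025, -0.0015,  0.0015])]
tray_red ['scene', 'side'] 1119 [array([ 0.4539, -0.3245,  0.1838]), array([ 0.0005, -0.0005, -0.0021,  0.0021])]
stand ['scene', 'side'] 859 [array([ 0.4289, -0.0081,  0.2253]), array([-0.0004,  0.0004, -0.0013,  0.0013])]
stopper top 0.0806 [0.4241 0.0166 0.0776] 209 [0.42428145 0.01612414] [0.03531005 0.03960555 0.00747012]
```

```bash
cat >> h.py <<'E'
from scipy.spatial.transform import Slerp
def frame(z,xh):
    z=np.array(z,float)/np.linalg.norm(z); x=np.array(xh,float); x-=z*(x@z); x/=np.linalg.norm(x)
    return np.stack([x,np.cross(z,x),z],1)
def down(yaw): # tool y horizontal at azimuth yaw (rad)
    return frame([0,0,-1],[-np.sin(yaw),np.cos(yaw),0])
def plan(pos,Rm,n=None):
    s=ctrl.get_state(); p0=np.array(s['position']); R0=R.from_rotvec(s['tool_rot']); R1=R.from_matrix(Rm); pos=np.array(pos)
    ang=(R0.inv()*R1).magnitude()*180/np.pi
    n=n or max(1,int(np.ceil(max(ang/29,np.linalg.norm(pos-p0)/.245))))
    S=Slerp([0,1],R.concatenate([R0,R1])); p,r=p0,R0
    for i in range(1,n+1):
        q=p0+(pos-p0)*i/n; w=S(i/n)
        print('slide',(r.inv().apply(q-p)/.25).round(3).tolist(),'ang',((r.inv()*w).as_rotvec(degrees=True)/30).round(3).tolist(),'rows>=',np.ceil(max(np.linalg.norm(q-p)/.05,(r.inv()*w).magnitude()*57.3/8.59)))
        p,r=q,w
def st():
    s=ctrl.get_state(); Rm=R.from_rotvec(s['tool_rot']).as_matrix()
    print('t',round(s['time'],2),'p',np.round(s['position'],4),'y',Rm[:,1].round(3),'z',Rm[:,2].round(3),'F',np.round(s['ft_force'],1),'w',round(s['grip_width'],3),'gf',round(s['grip_force'],1),'q',np.round(s['joint_positions'],2))
E
python3 - <<'E'
from h import *
b=np.array([.6146,-.0607,.0456]); a=np.array([-.563,.092,.821]); a/=np.linalg.norm(a)
plan(b+.216*a,frame(-a,[.161,.987,0]))
E
```

```text
slide [-0.637, -0.696, 0.014] ang [-0.322, -0.268, 0.854] rows>= 5.0
slide [-0.874, -0.355, 0.032] ang [-0.322, -0.268, 0.854] rows>= 5.0
slide [-0.933, 0.044, 0.134] ang [-0.322, -0.268, 0.854] rows>= 5.0
```

```bash
python3 -m inch '[{"slide":[-0.637,-0.696,0.014],"angular":[-0.322,-0.268,0.854],"claw":1},{"slide":[-0.637,-0.696,0.014],"angular":[-0.322,-0.268,0.854],"claw":1},{"slide":[-0.637,-0.696,0.014],"angular":[-0.322,-0.268,0.854],"claw":1},{"slide":[-0.637,-0.696,0.014],"angular":[-0.322,-0.268,0.854],"claw":1},{"slide":[-0.637,-0.696,0.014],"angular":[-0.322,-0.268,0.854],"claw":1},{"slide":[-0.637,-0.696,0.014],"angular":[-0.322,-0.268,0.854],"claw":1}]' && python3 -m inch '[{"slide":[-0.874,-0.355,0.032],"angular":[-0.322,-0.268,0.854],"claw":1},{"slide":[-0.874,-0.355,0.032],"angular":[-0.322,-0.268,0.854],"claw":1},{"slide":[-0.874,-0.355,0.032],"angular":[-0.322,-0.268,0.854],"claw":1},{"slide":[-0.874,-0.355,0.032],"angular":[-0.322,-0.268,0.854],"claw":1},{"slide":[-0.874,-0.355,0.032],"angular":[-0.322,-0.268,0.854],"claw":1},{"slide":[-0.874,-0.355,0.032],"angular":[-0.322,-0.268,0.854],"claw":1}]'; python3 -c "
from h import *
st()
b=np.array([.6146,-.0607,.0456]); a=np.array([-.563,.092,.821]); a/=np.linalg.norm(a)
plan(b+.216*a,frame(-a,[.161,.987,0]))"
```

```text
time: 3.2
position: [0.3134, 0.3893, 0.2304]
tool_rot: [1.157, 2.733, 0.209]
ft_force: [0.6, 0.8, -0.2]
grip_width: 0.996
grip_force: 0.0
time: 3.8
position: [0.4063, 0.2251, 0.2083]
tool_rot: [1.648, 2.261, 0.337]
ft_force: [1.3, -2.8, 1.0]
grip_width: 1.001
grip_force: 0.0
t 3.8 p [0.4063 0.2251 0.2083] y [0.876 0.306 0.373] z [ 0.391  0.001 -0.92 ] F [ 1.3 -2.8  1. ] w 1.001 gf 0.0 q [-0.62 -0.3  -0.13  2.19  0.28  0.97 -0.57]
slide [-0.559, 0.0, 0.04] ang [-0.183, -0.106, 0.431] rows>= 3.0
slide [-0.542, 0.119, 0.077] ang [-0.183, -0.106, 0.431] rows>= 3.0
```

```bash
python3 -m inch '[{"slide":[-0.559,0,0.04],"angular":[-0.183,-0.106,0.431],"claw":1},{"slide":[-0.559,0,0.04],"angular":[-0.183,-0.106,0.431],"claw":1},{"slide":[-0.559,0,0.04],"angular":[-0.183,-0.106,0.431],"claw":1},{"slide":[-0.559,0,0.04],"angular":[-0.183,-0.106,0.431],"claw":1}]' >/dev/null; python3 -c "
from h import *
st()
b=np.array([.6146,-.0607,.0456]); a=np.array([-.563,.092,.821]); a/=np.linalg.norm(a)
plan(b+.216*a,frame(-a,[.161,.987,0]))"
```

```text
t 4.2 p [0.4505 0.1629 0.1864] y [0.889 0.13  0.439] z [ 0.445 -0.023 -0.895] F [-1.5  1.2  0.7] w 1.002 gf 0.0 q [-0.34 -0.3  -0.23  2.25  0.27  0.83 -0.59]
slide [-0.837, 0.109, -0.037] ang [-0.267, -0.132, 0.518] rows>= 5.0
```

```bash
cat >> h.py <<'E'
f=np.array([.987,-.161,0])
def tilt(deg,f=f): # tool z tilted forward by deg along f, tool y = left of f
    t=np.radians(deg); return frame(np.sin(t)*f-np.array([0,0,np.cos(t)]),-f)
E
python3 - <<'E'
from h import *
T=tilt(15); print(T.round(3)); g=np.array([.539,-.049,.156]); plan(g-.082*T[:,2],T)
E
```

```text
[[-0.953  0.161  0.255]
 [ 0.156  0.987 -0.042]
 [-0.259  0.    -0.966]]
slide [-0.29, 0.072, -0.012] ang [0.108, 0.088, -0.818] rows>= 3.0
slide [-0.293, -0.056, -0.026] ang [0.108, 0.088, -0.818] rows>= 3.0
slide [-0.242, -0.174, -0.032] ang [0.108, 0.088, -0.818] rows>= 3.0
```

```bash
python3 -m inch '[{"slide":[0,0,-0.2],"angular":[0.108,0.088,-0.818],"claw":1},{"slide":[-0.1,0.05,-0.2],"angular":[0.108,0.088,-0.818],"claw":1},{"slide":[-0.29,0.072,-0.2],"angular":[0.108,0.088,-0.818],"claw":1},{"slide":[-0.29,0.072,-0.2],"angular":[0.108,0.088,-0.818],"claw":1}]' >/dev/null; python3 -c "
from h import *
st()
T=tilt(15); g=np.array([.539,-.049,.156]); plan(g-.09*T[:,2],T)"
```

```text
t 4.6 p [0.4662 0.1152 0.2239] y [0.836 0.447 0.318] z [ 0.368 -0.025 -0.93 ] F [ 0.4 -0.1  0.1] w 0.999 gf 0.0 q [-0.02 -0.3  -0.34  2.13  0.07  0.95  0.07]
slide [-0.335, -0.048, 0.009] ang [0.082, 0.085, -0.91] rows>= 4.0
slide [-0.275, -0.196, 0.001] ang [0.082, 0.085, -0.91] rows>= 4.0
```

```bash
python3 -m inch '[{"slide":[-0.335,-0.048,-0.08],"angular":[0.082,0.085,-0.91],"claw":1},{"slide":[-0.335,-0.048,-0.08],"angular":[0.082,0.085,-0.91],"claw":1},{"slide":[-0.335,-0.048,-0.08],"angular":[0.082,0.085,-0.91],"claw":1},{"slide":[-0.335,-0.048,-0.08],"angular":[0.082,0.085,-0.91],"claw":1}]' >/dev/null;  python3 -m inch '[{"slide":[-0.275,-0.196,0.05],"angular":[0.082,0.085,-0.91],"claw":1},{"slide":[-0.275,-0.196,0.05],"angular":[0.082,0.085,-0.91],"claw":1},{"slide":[-0.275,-0.196,0.05],"angular":[0.082,0.085,-0.91],"claw":1},{"slide":[-0.275,-0.196,0.05],"angular":[0.082,0.085,-0.91],"claw":1}]' >/dev/null; python3 -c "
from h import *
st()
T=tilt(15); g=np.array([.539,-.049,.156]); plan(g-.09*T[:,2],T)
im=cam('wrist'); cv2.imwrite('pics/w1.png',im['color'][:,:,::-1])
for q,p0 in [('bottle_green',[.6146,-.0607,.0456,-.69,.1]),('bottle_red',[.643,.105,.0456,-.69,.1]),('bottle_plain',[.629,.0217,.0456,-.69,.1])]:
    for k in ctrl.outline_of(q,'wrist')[:2]:
        P=pts(im,cv2.erode(k['mask'].astype(np.uint8),np.ones((3,3)))>0)
        if len(P)>50: print(q,k['confidence'],k['bbox'],np.median(P,0).round(3)); b,a,e=bfit(P,p0); print(b.round(4),a.round(3),round(e,4),(b+.134*a).round(4))
"
```

```text
t 5.4 p [ 0.5102 -0.0498  0.2506] y [ 0.171  0.985 -0.001] z [ 0.253 -0.045 -0.966] F [ 0.3  0.8 -0.6] w 1.001 gf 0.0 q [-0.13 -0.18  0.13  1.97  0.08  1.09  1.37]
slide [-0.011, 0.022, 0.035] ang [-0.007, -0.003, -0.018] rows>= 1.0
bottle_green 0.94 [283.4, 218.1, 71.4, 65.6] [ 0.546 -0.051  0.143]
[ 0.6132 -0.0612  0.0459] [-0.555  0.085  0.827] 0.0014 [ 0.5387 -0.0499  0.1567]
bottle_red 0.65 [487.4, 218.8, 124.2, 68.5] [0.575 0.1   0.14 ]
[0.6433 0.1045 0.0453] [-0.569  0.072  0.819] 0.0012 [0.567  0.1142 0.1551]
bottle_plain 0.94 [384.9, 221.3, 94.2, 67.7] [0.56  0.021 0.142]
[0.6302 0.0225 0.0444] [-0.571  0.057  0.819] 0.0014 [0.5538 0.0301 0.1542]
```

View pics/w1.png

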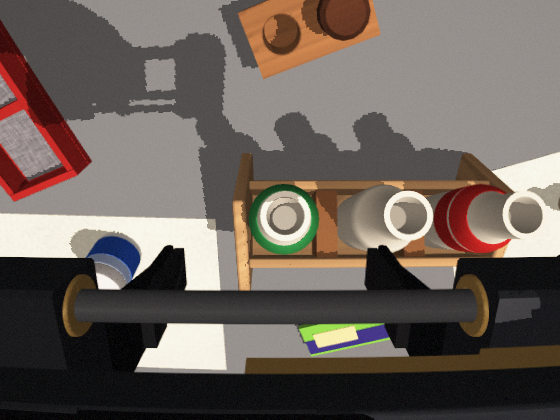

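```bash
python3 -c "
from h import *
T=tilt(15); g=np.array([.539,-.0495,.156]); plan(g+.008*T[:,2],T)"
```

```text
slide [-0.016, 0.015, 0.427] ang [-0.005, -0.002, -0.023] rows>= 3.0
```

```bash
python3 -m inch '[{"slide":[-0.016,0.015,0.15],"angular":[0,0,-0.02],"claw":1},{"slide":[-0.016,0.015,0.3],"angular":[0,0,-0.02],"claw":1},{"slide":[-0.016,0.015,0.427],"angular":[0,0,-0.02],"claw":1},{"slide":[-0.016,0.015,0.427],"angular":[0,0,-0.02],"claw":1}]' >/dev/null; python3 -c "
from h import *
st()
T=tilt(15); g=np.array([.539,-.0495,.156]); plan(g+.008*T[:,2],T)"
```

```text
t 6.0 p [ 0.538  -0.0502  0.1437] y [ 0.164  0.987 -0.004] z [ 0.246 -0.045 -0.968] F [-0.8 -0.2  0. ] w 0.996 gf 0.0 q [-0.13 -0.03  0.15  2.05  0.06  0.86  1.39]
slide [-0.016, 0.003, -0.015] ang [-0.009, -0.018, -0.003] rows>= 1.0
```

```bash
python3 -m inch '[{"slide":[-0.01,0,-0.012],"angular":[0,0,0],"claw":0.2},{"slide":[-0.01,0,-0.012],"angular":[0,0,0],"claw":-1},{"slide":[-0.01,0,-0.012],"angular":[0,0,0],"claw":-1},{"slide":[-0.01,0,-0.012],"angular":[0,0,0],"claw":-1},{"slide":[-0.01,0,-0.012],"angular":[0,0,0],"claw":-1},{"slide":[-0.01,0,-0.012],"angular":[0,0,0],"claw":-1}]' 20 >/dev/null; python3 -c "
from h import *
st()
a=np.array([-.563,.092,.821])
s=ctrl.get_state(); print(R.from_rotvec(s['tool_rot']).inv().apply(a)*.065/.25)"
```

```text
t 6.6 p [ 0.5426 -0.0508  0.1523] y [ 0.163  0.987 -0.002] z [ 0.254 -0.044 -0.966] F [-0.7 -0.6 -1.3] w 0.544 gf 0.0 q [-0.13 -0.03  0.15  2.04  0.06  0.87  1.39]
[ 0.08815196 -0.00077417 -0.24452623]
```

```bash
python3 -m inch '[{"slide":[0,0,0],"angular":[0,0,0],"claw":-1},{"slide":[0,0,0],"angular":[0,0,0],"claw":-1},{"slide":[0,0,0],"angular":[0,0,0],"claw":-1},{"slide":[0,0,0],"angular":[0,0,0],"claw":-1}]' 20; python3 -c "
from h import *
st()"
```

```text
time: 7.0
position: [0.5425, -0.0505, 0.1519]
tool_rot: [0.235, 2.872, -0.034]
ft_force: [-0.3, 0.6, 1.2]
grip_width: 0.379
grip_force: 20.0
t 7.0 p [ 0.5425 -0.0505  0.1519] y [ 0.163  0.987 -0.002] z [ 0.254 -0.044 -0.966] F [-0.3  0.6  1.2] w 0.379 gf 20.0 q [-0.13 -0.03  0.15  2.04  0.06  0.87  1.39]
```

```bash
python3 -m inch '[{"slide":[0.011,0,-0.031],"angular":[0,0,0],"claw":-1},{"slide":[0.022,0,-0.061],"angular":[0,0,0],"claw":-1},{"slide":[0.033,0,-0.092],"angular":[0,0,0],"claw":-1},{"slide":[0.044,0,-0.122],"angular":[0,0,0],"claw":-1},{"slide":[0.055,0,-0.153],"angular":[0,0,0],"claw":-1},{"slide":[0.066,0,-0.183],"angular":[0,0,0],"claw":-1},{"slide":[0.077,0,-0.214],"angular":[0,0,0],"claw":-1},{"slide":[0.088,0,-0.245],"angular":[0,0,0],"claw":-1}]' 20; python3 -c "
from h import *
st()
im=cam('side'); cv2.imwrite('pics/s2.png',cv2.resize(im['color'][100:310,180:400,::-1],None,fx=2.5,fy=2.5))
for c in ['scene','side']:
  im=cam(c)
  for k in ctrl.outline_of('bottle_green',c)[:1]:
    P=pts(im,cv2.erode(k['mask'].astype(np.uint8),np.ones((3,3)))>0); print(k['confidence'],len(P))
    b,a,e=bfit(P,[.575,-.055,.1,-.69,.1]); print(b.round(4),a.round(3),round(e,4),(b+.134*a).round(4))
"
```

```text
time: 7.8
position: [0.5052, -0.0445, 0.2057]
tool_rot: [0.235, 2.873, -0.035]
ft_force: [0.4, -0.6, -2.3]
grip_width: 0.379
grip_force: 20.0
t 7.8 p [ 0.5052 -0.0445  0.2057] y [ 0.163  0.987 -0.003] z [ 0.253 -0.044 -0.966] F [ 0.4 -0.6 -2.3] w 0.379 gf 20.0 q [-0.14 -0.16  0.13  2.05  0.08  1.    1.37]
0.72 1575
[ 0.5756 -0.0551  0.1   ] [-0.56   0.091  0.824] 0.0008 [ 0.5006 -0.0429  0.2104]
0.91 695
[ 0.5765 -0.0562  0.1002] [-0.562  0.078  0.823] 0.001 [ 0.5012 -0.0457  0.2106]
```

View pics/s2.png

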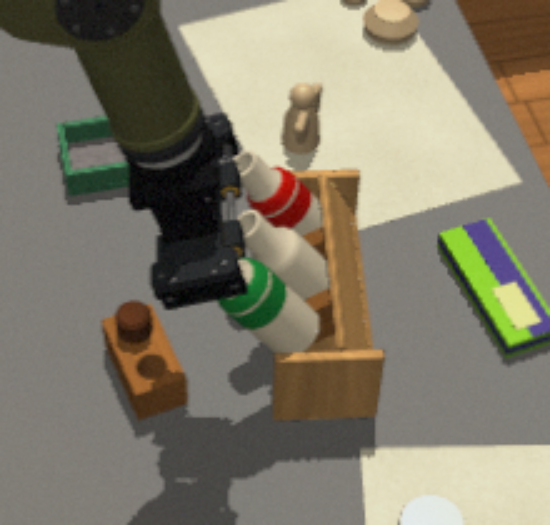

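The side view shows the green bottle out of its well at crop (270,300). It still leans 35° in the grip, so it did not swing. I'll rotate the tool by −35° so the bottle hangs upright.

```bash
python3 -c "
from h import *
plan([.51,-.045,.335],tilt(-20))
im=cam('scene')
for k in ctrl.outline_of('tray_green','scene')[:1]:
    P=pts(im,k['mask']); P=P[(P[:,2]>.031)&(P[:,2]<.045)]; print(k['confidence'],len(P),rectfit(P,.17,.09,(.464,.31)))
"
```

```text
slide [-0.075, -0.0, -0.249] ang [-0.003, 0.582, -0.002] rows>= 3.0
slide [0.003, 0.0, -0.26] ang [-0.003, 0.582, -0.002] rows>= 3.0
```

```bash
python3 -m inch '[{"slide":[-0.02,0,-0.08],"angular":[0,0.1,0],"claw":-1},{"slide":[-0.05,0,-0.16],"angular":[0,0.25,0],"claw":-1},{"slide":[-0.075,0,-0.249],"angular":[0,0.42,0],"claw":-1},{"slide":[-0.075,0,-0.249],"angular":[0,0.582,0],"claw":-1}]' 20 >/dev/null; python3 -m inch '[{"slide":[0,0,-0.08],"angular":[0,0.15,0],"claw":-1},{"slide":[0,0,-0.17],"angular":[0,0.3,0],"claw":-1},{"slide":[0,0,-0.26],"angular":[0,0.45,0],"claw":-1},{"slide":[0,0,-0.26],"angular":[0,0.582,0],"claw":-1},{"slide":[0,0,-0.26],"angular":[0,0.582,0],"claw":-1}]' 20 >/dev/null; python3 -c "
from h import *
st()
plan([.505,.308,.30],tilt(-20))
for c in ['scene','side']:
  im=cam(c)
  for k in ctrl.outline_of('bottle_green',c)[:1]:
    P=pts(im,cv2.erode(k['mask'].astype(np.uint8),np.ones((3,3)))>0); print(k['confidence'],len(P))
    b,a,e=bfit(P,[.51,-.05,.2,0,0]); print(b.round(4),a.round(3),round(e,4),(b+.134*a).round(4))
"
```

```text
t 9.05 p [ 0.5129 -0.0454  0.3332] y [ 0.163  0.987 -0.004] z [-0.339  0.052 -0.939] F [ 0.3  0.7 -4. ] w 0.377 gf 20.0 q [-0.1   0.27  0.2   1.37 -0.07  1.86  1.5 ]
slide [0.101, 0.695, 0.105] ang [-0.003, -0.001, -0.003] rows>= 4.0
slide [0.1, 0.695, 0.106] ang [-0.003, -0.001, -0.003] rows>= 4.0
0.59 1767
[ 0.5073 -0.0443  0.2048] [ 0.03  -0.002  1.   ] 0.0007 [ 0.5113 -0.0445  0.3387]
0.9 816
[ 0.506  -0.0448  0.2064] [ 0.039 -0.014  0.999] 0.0008 [ 0.5112 -0.0467  0.3403]
```

```bash
python3 -m inch '[{"slide":[0,0.08,0],"angular":[0,-0.067,0],"claw":-1},{"slide":[0.02,0.22,0],"angular":[0,-0.067,0],"claw":-1},{"slide":[0.04,0.36,0],"angular":[0,-0.067,0],"claw":-1},{"slide":[0.06,0.5,0],"angular":[0,-0.067,0],"claw":-1},{"slide":[0.08,0.64,0],"angular":[0,-0.067,0],"claw":-1},{"slide":[0.1,0.78,0.0],"angular":[0,-0.067,0],"claw":-1},{"slide":[0.1,0.92,0],"angular":[0,-0.067,0],"claw":-1},{"slide":[0.1,1,0],"angular":[0,-0.067,0],"claw":-1},{"slide":[0.1,1,0],"angular":[0,-0.067,0],"claw":-1}]' 20 >/dev/null; python3 -m inch '[{"slide":[0.02,0.12,0.04],"angular":[0,0,0],"claw":-1},{"slide":[0.05,0.22,0.08],"angular":[0,0,0],"claw":-1},{"slide":[0.1,0.32,0.12],"angular":[0,0,0],"claw":-1},{"slide":[0.1,0.4,0.2],"angular":[0,0,0],"claw":-1},{"slide":[0.1,0.4,0.2],"angular":[0,0,0],"claw":-1}]' 20 >/dev/null; python3 -c "
from h import *
st()
for c in ['scene','side']:
  im=cam(c); cv2.imwrite(f'pics/{c}3.png',im['color'][:,:,::-1])
  for k in ctrl.outline_of('bottle_green',c)[:1]:
    P=pts(im,cv2.erode(k['mask'].astype(np.uint8),np.ones((3,3)))>0); print(k['confidence'],len(P))
    b,a,e=bfit(P,[.51,.3,.15,0,0]); print(b.round(4),a.round(3),round(e,4),(b+.134*a).round(4))
  for k in ctrl.outline_of('tray_green',c)[:1]:
    P=pts(im,k['mask']); P=P[(P[:,2]>.031)&(P[:,2]<.045)&(np.hypot(P[:,0]-.464,P[:,1]-.31)<.12)]; print(c,k['confidence'],k['bbox'],len(P)); len(P)>30 and print(rectfit(P,.17,.09,(.464,.31)))
"
```

```text
t 10.65 p [0.5038 0.312  0.3006] y [ 0.159  0.987 -0.004] z [-0.309  0.046 -0.95 ] F [-0.4 -0.1 -3.2] w 0.379 gf 20.0 q [-0.49  0.37  0.    1.29 -0.19  1.74  0.92]
0.71 2773
[0.5013 0.3111 0.1722] [0.008 0.013 1.   ] 0.0005 [0.5023 0.3129 0.3062]
scene 0.58 [425.1, 321.8, 99.5, 84.5] 1191
(array([ 0.46479774,  0.31202105, -0.00797793]), array([ 2.48792903e-04, -2.48728238e-04, -4.37916411e-05,  4.37759763e-05]))
0.82 631
[0.5073 0.3072 0.1748] [ 0.   -0.01  1.  ] 0.0013 [0.5073 0.3059 0.3088]
side 0.68 [231.1, 160.3, 62.1, 36.8] 402
(array([ 0.4646925 ,  0.3090989 , -0.01146922]), array([ 0.00193636, -0.00193639, -0.00230011,  0.00230097]))
```

View pics/scene3.png

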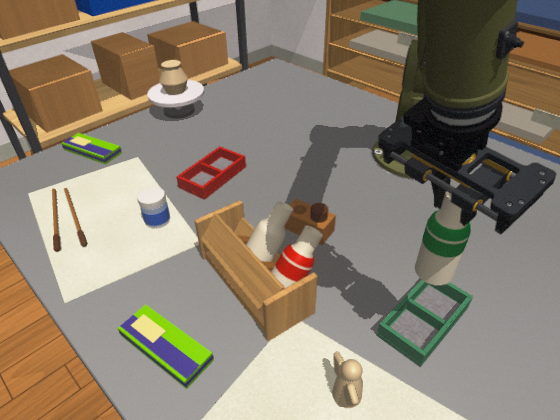

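The scene view shows the green bottle hanging upright over the far pocket of the green tray, at pixels (440,240). The fit puts its base at (0.504, 0.309) and the pocket at (0.505, 0.311). I'll lower it now.

```bash
python3 -m inch '[{"slide":[-0.03,0,0.09],"angular":[0,0,0],"claw":-1},{"slide":[-0.06,0,0.18],"angular":[0,0,0],"claw":-1},{"slide":[-0.09,0,0.27],"angular":[0,0,0],"claw":-1},{"slide":[-0.12,0,0.36],"angular":[0,0,0],"claw":-1},{"slide":[-0.15,0,0.45],"angular":[0,0,0],"claw":-1},{"slide":[-0.17,0,0.51],"angular":[0,0,0],"claw":-1},{"slide":[-0.187,0.002,0.57],"angular":[0,0,0],"claw":-1},{"slide":[-0.187,0.002,0.57],"angular":[0,0,0],"claw":-1}]' 20 >/dev/null; python3 -c "
from h import *
st()
for c in ['scene','side']:
  im=cam(c)
  for k in ctrl.outline_of('bottle_green',c)[:1]:
    P=pts(im,cv2.erode(k['mask'].astype(np.uint8),np.ones((3,3)))>0); print(k['confidence'],len(P))
    b,a,e=bfit(P,[.51,.3,.02,0,0]); print(b.round(4),a.round(3),round(e,4),(b+.134*a).round(4))
"
```

```text
t 11.75 p [0.5057 0.3096 0.1512] y [ 0.163  0.987 -0.005] z [-0.308  0.046 -0.95 ] F [ 0.1 -0.8 -3.8] w 0.378 gf 20.0 q [-0.48  0.44 -0.    1.49 -0.19  1.47  0.97]
0.66 1612
[0.5036 0.3092 0.0232] [0.001 0.004 1.   ] 0.0006 [0.5038 0.3096 0.1572]
0.75 475
[0.5063 0.3107 0.0259] [ 0.011 -0.007  1.   ] 0.0016 [0.5077 0.3098 0.1599]
```

```bash
python3 -m inch '[{"slide":[-0.006,0,0.019],"angular":[0,0,0],"claw":-1},{"slide":[-0.0125,0,0.038],"angular":[0,0,0],"claw":-1},{"slide":[-0.015,0,0.046],"angular":[0,0,0],"claw":-1},{"slide":[-0.015,0,0.046],"angular":[0,0,0],"claw":-1}]' 20 |grep -E 'pos|ft'; python3 -m inch '[{"slide":[-0.00125,0,0.0038],"angular":[0,0,0],"claw":-1},{"slide":[-0.0025,0,0.0076],"angular":[0,0,0],"claw":-1},{"slide":[-0.0025,0,0.0076],"angular":[0,0,0],"claw":-1}]' 20 |grep -E 'pos|ft'
```

```text
position: [0.5062, 0.3102, 0.1404]
ft_force: [-0.9, 0.8, -2.5]
position: [0.5069, 0.3105, 0.1397]
ft_force: [0.1, -0.7, 1.4]
```

```bash
python3 -m inch '[{"slide":[-0.00125,0,0.0038],"angular":[0,0,0],"claw":-1},{"slide":[-0.00125,0,0.0038],"angular":[0,0,0],"claw":-1}]' 20 |grep -E 'pos|ft'
```

```text
position: [0.507, 0.3105, 0.1397]
ft_force: [-0.2, -1.0, 5.1]
```

```bash
python3 -m inch '[{"slide":[0,0,0],"angular":[0,0,0],"claw":-0.1},{"slide":[0,0,0],"angular":[0,0,0],"claw":0.3},{"slide":[0,0,0],"angular":[0,0,0],"claw":0.6},{"slide":[0,0,0],"angular":[0,0,0],"claw":0.6},{"slide":[0,0,-0.1],"angular":[0,0,0],"claw":0.6},{"slide":[0,0,-0.25],"angular":[0,0,0],"claw":0.6},{"slide":[0,0,-0.4],"angular":[0,-0.2,0],"claw":1},{"slide":[0,0,-0.55],"angular":[0,-0.4,0],"claw":1},{"slide":[0,0,-0.55],"angular":[0,-0.67,0],"claw":1},{"slide":[0,0,-0.55],"angular":[0,-0.67,0],"claw":1}]' 20 |grep -E 'time|pos|ft'; python3 -c "
from h import *
st()
for c in ['scene','side','wrist']:
  im=cam(c); cv2.imwrite(f'pics/{c}4.png',im['color'][:,:,::-1])
  for k in ctrl.outline_of('bottle_green',c)[:1]:
    P=pts(im,cv2.erode(k['mask'].astype(np.uint8),np.ones((3,3)))>0); print(k['confidence'],len(P))
    b,a,e=bfit(P,[.51,.3,.02,0,0]); print(b.round(4),a.round(3),round(e,4),'mouth',(b+.15*a).round(4))
"
```

```text
time: 13.85
position: [0.5448, 0.3063, 0.2704]
ft_force: [-1.2, 0.7, -0.8]
t 13.85 p [0.5448 0.3063 0.2704] y [ 0.157  0.988 -0.   ] z [ 0.037 -0.006 -0.999] F [-1.2  0.7 -0.8] w 0.982 gf 0.0 q [-0.58  0.23  0.02  1.49  0.02  1.39  0.84]
0.66 2062
[0.5047 0.3103 0.0108] [0.009 0.003 1.   ] 0.0007 mouth [0.5061 0.3107 0.1608]
0.74 571
[0.5057 0.3107 0.0116] [ 0.015 -0.008  1.   ] 0.0015 mouth [0.5079 0.3094 0.1616]
0.64 3632
[0.5075 0.3092 0.0117] [-0.028  0.004  1.   ] 0.0015 mouth [0.5032 0.3098 0.1616]
```

```bash
python3 -c "
from h import *
T=tilt(15); g=np.array([.567,.116,.1555]); plan(g-.09*T[:,2],T)"
```

```text
slide [-0.095, -0.725, 0.107] ang [-0.009, -0.433, -0.007] rows>= 4.0
```

```bash
python3 -m inch '[{"slide":[-0.05,-0.2,0],"angular":[0,-0.2,0],"claw":1},{"slide":[-0.095,-0.4,0.03],"angular":[0,-0.43,0],"claw":1},{"slide":[-0.095,-0.6,0.06],"angular":[0,-0.43,0],"claw":1},{"slide":[-0.095,-0.725,0.107],"angular":[0,-0.43,0],"claw":1},{"slide":[-0.095,-0.725,0.107],"angular":[0,-0.43,0],"claw":1},{"slide":[-0.095,-0.725,0.107],"angular":[0,-0.43,0],"claw":1}]' >/dev/null; python3 -c "
from h import *
st()
im=cam('wrist')
for q,p0 in [('bottle_red',[.643,.105,.0456,-.69,.1])]:
    for k in ctrl.outline_of(q,'wrist')[:1]:
        P=pts(im,cv2.erode(k['mask'].astype(np.uint8),np.ones((3,3)))>0)
        if len(P)>50: print(q,k['confidence'],k['bbox'],np.median(P,0).round(3)); b,a,e=bfit(P,p0); print(b.round(4),a.round(3),round(e,4),(b+.134*a).round(4))
T=tilt(15); g=np.array([.567,.116,.1555]); plan(g+.006*T[:,2],T)
"
```

```text
t 14.75 p [0.5438 0.1195 0.243 ] y [ 0.166  0.986 -0.003] z [ 0.254 -0.045 -0.966] F [ 0.2  0.7 -0.6] w 0.996 gf 0.0 q [-0.47 -0.06  0.12  1.88  0.15  1.1   1.  ]
bottle_red 0.84 [281.1, 216.9, 70.1, 73.0] [0.573 0.115 0.143]
[0.6411 0.1038 0.0459] [-0.554  0.091  0.828] 0.0015 [0.5669 0.116  0.1567]
slide [-0.0, -0.007, 0.389] ang [-0.005, 0.0, -0.001] rows>= 2.0
```

```bash
python3 -m inch '[{"slide":[0,-0.007,0.15],"angular":[0,0,0],"claw":1},{"slide":[0,-0.007,0.3],"angular":[0,0,0],"claw":1},{"slide":[0,-0.007,0.385],"angular":[0,0,0],"claw":0.2},{"slide":[0,-0.007,0.385],"angular":[0,0,0],"claw":-1},{"slide":[0,-0.007,0.385],"angular":[0,0,0],"claw":-1},{"slide":[0,-0.007,0.385],"angular":[0,0,0],"claw":-1},{"slide":[0,-0.007,0.385],"angular":[0,0,0],"claw":-1},{"slide":[0,-0.007,0.385],"angular":[0,0,0],"claw":-1},{"slide":[0,-0.007,0.385],"angular":[0,0,0],"claw":-1}]' 20 >/dev/null; python3 -m inch '[{"slide":[0,0,0],"angular":[0,0,0],"claw":-1},{"slide":[0,0,0],"angular":[0,0,0],"claw":-1},{"slide":[0,0,0],"angular":[0,0,0],"claw":-1}]' 20; python3 -c "
from h import *
st()"
```

```text
time: 16.05
position: [0.5679, 0.1153, 0.151]
tool_rot: [0.234, 2.87, -0.034]
ft_force: [-0.8, 1.6, 3.8]
grip_width: 0.379
grip_force: 20.0
t 16.05 p [0.5679 0.1153 0.151 ] y [ 0.162  0.987 -0.002] z [ 0.256 -0.044 -0.966] F [-0.8  1.6  3.8] w 0.379 gf 20.0 q [-0.46  0.06  0.14  1.96  0.15  0.9   1.01]
```

```bash
python3 -m inch '[{"slide":[0.011,0,-0.031],"angular":[0,0,0],"claw":-1},{"slide":[0.022,0,-0.061],"angular":[0,0,0],"claw":-1},{"slide":[0.033,0,-0.092],"angular":[0,0,0],"claw":-1},{"slide":[0.044,0,-0.122],"angular":[0,0,0],"claw":-1},{"slide":[0.055,0,-0.153],"angular":[0,0,0],"claw":-1},{"slide":[0.066,0,-0.183],"angular":[0,0,0],"claw":-1},{"slide":[0.077,0,-0.214],"angular":[0,0,0],"claw":-1},{"slide":[0.088,0,-0.245],"angular":[0,0,0],"claw":-1}]' 20|grep -E 'pos|ft|wid'; python3 -m inch '[{"slide":[-0.02,0,-0.08],"angular":[0,0.1,0],"claw":-1},{"slide":[-0.05,0,-0.16],"angular":[0,0.25,0],"claw":-1},{"slide":[-0.075,0,-0.249],"angular":[0,0.42,0],"claw":-1},{"slide":[-0.075,0,-0.249],"angular":[0,0.55,0],"claw":-1}]' 20 >/dev/null; python3 -m inch '[{"slide":[0,0,-0.08],"angular":[0,0.15,0],"claw":-1},{"slide":[0,0,-0.17],"angular":[0,0.3,0],"claw":-1},{"slide":[0,0,-0.26],"angular":[0,0.45,0],"claw":-1},{"slide":[0,0,-0.26],"angular":[0,0.55,0],"claw":-1},{"slide":[0,0,-0.26],"angular":[0,0.55,0],"claw":-1}]' 20 >/dev/null; python3 -c "
from h import *
st()
for c in ['scene','side']:
  im=cam(c)
  for k in ctrl.outline_of('bottle_red',c)[:1]:
    P=pts(im,cv2.erode(k['mask'].astype(np.uint8),np.ones((3,3)))>0); print(k['confidence'],len(P))
    b,a,e=bfit(P,[.53,.12,.2,0,0]); print(b.round(4),a.round(3),round(e,4),(b+.134*a).round(4))
  for k in ctrl.outline_of('tray_red',c)[:1]:
    P=pts(im,k['mask']); P=P[(P[:,2]>.031)&(P[:,2]<.045)&(np.hypot(P[:,0]-.454,P[:,1]+.324)<.12)]; print(c,k['confidence'],k['bbox'],len(P)); len(P)>30 and print(rectfit(P,.17,.09,(.454,-.324)))
"
```

```text
position: [0.5301, 0.1211, 0.2042]
ft_force: [0.1, -0.1, -2.7]
grip_width: 0.379
t 17.75 p [0.5359 0.1203 0.3329] y [ 0.164  0.986 -0.004] z [-0.305  0.047 -0.951] F [ 0.3  0.2 -3.8] w 0.378 gf 20.0 q [-0.37  0.31  0.22  1.32 -0.16  1.82  1.24]
0.97 2177
[0.5405 0.12   0.2034] [-0.03   0.004  1.   ] 0.0006 [0.5366 0.1205 0.3374]
scene 0.87 [213.2, 175.2, 71.6, 52.9] 508
(array([ 0.45399256, -0.32199511,  0.20029234]), array([-0.00011379,  0.00011376, -0.0006401 ,  0.00063993]))
0.89 736
[0.5396 0.1196 0.2061] [-0.032  0.008  0.999] 0.0011 [0.5353 0.1207 0.34  ]
side 0.77 [270.2, 354.8, 86.3, 59.2] 864
(array([ 0.4541282 , -0.32613332,  0.20020813]), array([ 0.00048168, -0.00047503, -0.00051935,  0.00052701]))
```

```bash
python3 -c "
from h import *
plan([.493,-.316,.345],tilt(-16.2))
plan([.493,-.316,.345],tilt(-16.2),3)"
```

```text
slide [-0.052, -0.876, -0.037] ang [-0.002, -0.029, -0.002] rows>= 5.0
slide [-0.051, -0.876, -0.037] ang [-0.002, -0.029, -0.002] rows>= 5.0
slide [-0.034, -0.584, -0.025] ang [-0.001, -0.019, -0.001] rows>= 3.0
slide [-0.034, -0.584, -0.025] ang [-0.001, -0.019, -0.001] rows>= 3.0
slide [-0.034, -0.584, -0.025] ang [-0.001, -0.019, -0.001] rows>= 3.0
```

```bash
python3 -m inch '[{"slide":[0,-0.08,-0.05],"angular":[0,0.06,0],"claw":-1},{"slide":[-0.01,-0.22,-0.05],"angular":[0,0.06,0],"claw":-1},{"slide":[-0.02,-0.36,-0.05],"angular":[0,0.06,0],"claw":-1},{"slide":[-0.03,-0.52,-0.05],"angular":[0,0.06,0],"claw":-1},{"slide":[-0.04,-0.68,-0.05],"angular":[0,0.06,0],"claw":-1},{"slide":[-0.052,-0.84,-0.05],"angular":[0,0.06,0],"claw":-1},{"slide":[-0.052,-0.96,-0.05],"angular":[0,0.06,0],"claw":-1},{"slide":[-0.052,-0.96,-0.05],"angular":[0,0.06,0],"claw":-1}]' 20 |grep pos; python3 -m inch '[{"slide":[0,-0.16,0],"angular":[0,0,0],"claw":-1},{"slide":[-0.02,-0.32,0],"angular":[0,0,0],"claw":-1},{"slide":[-0.03,-0.48,0],"angular":[0,0,0],"claw":-1},{"slide":[-0.04,-0.62,0],"angular":[0,0,0],"claw":-1},{"slide":[-0.051,-0.75,0],"angular":[0,0,0],"claw":-1},{"slide":[-0.051,-0.79,0],"angular":[0,0,0],"claw":-1},{"slide":[-0.051,-0.79,0],"angular":[0,0,0],"claw":-1}]' 20 >/dev/null; python3 -c "
from h import *
st()
for c in ['scene','side']:
  im=cam(c)
  for k in ctrl.outline_of('bottle_red',c)[:1]:
    P=pts(im,cv2.erode(k['mask'].astype(np.uint8),np.ones((3,3)))>0); print(k['confidence'],len(P))
    b,a,e=bfit(P,[.49,-.31,.2,0,0]); print(b.round(4),a.round(3),round(e,4),(b+.134*a).round(4))
s=ctrl.get_state(); print(R.from_rotvec(s['tool_rot']).inv().apply([0,0,-1]))
"
```

```text
position: [0.5098, -0.1244, 0.3431]
t 19.55 p [ 0.4906 -0.3164  0.3386] y [ 0.165  0.986 -0.003] z [-0.334  0.053 -0.941] F [ 0.4 -0.5 -2.8] w 0.382 gf 20.0 q [ 0.16  0.42  0.45  1.19 -0.03  1.88  2.  ]
0.56 1282
[ 0.4913 -0.3168  0.2097] [ 0.009 -0.     1.   ] 0.0009 [ 0.4926 -0.3168  0.3437]
0.74 652
[ 0.4939 -0.3132  0.2111] [ 0.001 -0.016  1.   ] 0.0005 [ 0.494  -0.3153  0.3451]
[-0.33763084  0.00094216  0.94127814]
```

```bash
python3 -m inch '[{"slide":[-0.03,0,0.09],"angular":[0,0,0],"claw":-1},{"slide":[-0.07,0,0.19],"angular":[0,0,0],"claw":-1},{"slide":[-0.11,0,0.31],"angular":[0,0,0],"claw":-1},{"slide":[-0.15,0,0.42],"angular":[0,0,0],"claw":-1},{"slide":[-0.19,0,0.53],"angular":[0,0,0],"claw":-1},{"slide":[-0.22,0,0.61],"angular":[0,0,0],"claw":-1},{"slide":[-0.238,0,0.67],"angular":[0,0,0],"claw":-1},{"slide":[-0.249,0,0.7],"angular":[0,0,0],"claw":-1},{"slide":[-0.249,0,0.7],"angular":[0,0,0],"claw":-1}]' 20 >/dev/null; python3 -c "
from h import *
st()
for c in ['scene','side']:
  im=cam(c)
  for k in ctrl.outline_of('bottle_red',c)[:1]:
    P=pts(im,cv2.erode(k['mask'].astype(np.uint8),np.ones((3,3)))>0); print(k['confidence'],len(P))
    b,a,e=bfit(P,[.49,-.31,.02,0,0]); print(b.round(4),a.round(3),round(e,4),(b+.134*a).round(4))
"
```

```text
t 20.65 p [ 0.4906 -0.315   0.1523] y [ 0.162  0.987 -0.002] z [-0.335  0.053 -0.941] F [-0.   0.5 -3.6] w 0.377 gf 20.0 q [ 0.15  0.5   0.43  1.46 -0.06  1.54  1.99]
0.63 858
[ 0.4911 -0.3142  0.0231] [ 0.006 -0.003  1.   ] 0.0009 [ 0.4918 -0.3146  0.1571]
0.75 325
[ 0.4934 -0.3167  0.0265] [ 0.001 -0.011  1.   ] 0.0006 [ 0.4935 -0.3182  0.1604]
```

```bash
python3 -m inch '[{"slide":[-0.007,0,0.019],"angular":[0,0,0],"claw":-1},{"slide":[-0.0115,0,0.032],"angular":[0,0,0],"claw":-1},{"slide":[-0.0142,0,0.0395],"angular":[0,0,0],"claw":-1},{"slide":[-0.0142,0,0.0395],"angular":[0,0,0],"claw":-1}]' 20 |grep -E 'pos|ft'; python3 -m inch '[{"slide":[-0.00135,0,0.0038],"angular":[0,0,0],"claw":-1},{"slide":[-0.00135,0,0.0038],"angular":[0,0,0],"claw":-1}]' 20 |grep -E 'pos|ft'
```

```text
position: [0.4903, -0.3158, 0.1419]
ft_force: [-0.2, 0.2, -2.6]
position: [0.4906, -0.3159, 0.1413]
ft_force: [-0.6, -0.3, -2.8]
```

```bash
python3 -m inch '[{"slide":[-0.00135,0,0.0038],"angular":[0,0,0],"claw":-1},{"slide":[-0.00135,0,0.0038],"angular":[0,0,0],"claw":-1}]' 20 |grep -E 'pos|ft'
```

```text
position: [0.4907, -0.316, 0.1406]
ft_force: [0.5, -0.6, -1.3]
```

```bash
python3 -m inch '[{"slide":[-0.0014,0,0.0038],"angular":[0,0,0],"claw":-1},{"slide":[-0.0014,0,0.0038],"angular":[0,0,0],"claw":-1}]' 20 |grep -E 'pos|ft'
```

```text
position: [0.4909, -0.316, 0.1405]
ft_force: [-0.2, 1.2, 4.9]
```

```bash
python3 -m inch '[{"slide":[0,0,0],"angular":[0,0,0],"claw":-0.1},{"slide":[0,0,0],"angular":[0,0,0],"claw":0.3},{"slide":[0,0,0],"angular":[0,0,0],"claw":0.6},{"slide":[0,0,0],"angular":[0,0,0],"claw":0.6},{"slide":[0,0,-0.1],"angular":[0,0,0],"claw":0.6},{"slide":[0,0,-0.25],"angular":[0,0,0],"claw":0.6},{"slide":[0,0,-0.4],"angular":[0,-0.1,0],"claw":1},{"slide":[0,0,-0.5],"angular":[0,-0.33,0],"claw":1},{"slide":[0,0,-0.5],"angular":[0,-0.33,0],"claw":1},{"slide":[0,0,-0.5],"angular":[0,-0.33,0],"claw":1}]' 20 |grep -E 'time|pos|ft'; python3 -c "
from h import *
st()
plan([.44,-.0,.20],tilt(-8))
for c in ['scene','side']:
  im=cam(c)
  for k in ctrl.outline_of('bottle_red',c)[:1]:
    P=pts(im,cv2.erode(k['mask'].astype(np.uint8),np.ones((3,3)))>0); print(k['confidence'],len(P))
    b,a,e=bfit(P,[.49,-.31,.02,0,0]); print(b.round(4),a.round(3),round(e,4),'mouth',(b+.15*a).round(4))
"
```

```text
time: 22.85
position: [0.532, -0.3229, 0.2581]
ft_force: [-0.1, -0.1, 0.3]
t 22.85 p [ 0.532  -0.3229  0.2581] y [ 0.164  0.987 -0.003] z [-0.168  0.025 -0.985] F [-0.1 -0.1  0.3] w 0.984 gf 0.0 q [ 0.16  0.39  0.43  1.36 -0.09  1.58  1.98]
slide [0.264, 0.607, 0.162] ang [-0.002, -0.03, -0.003] rows>= 4.0
slide [0.265, 0.607, 0.158] ang [-0.002, -0.03, -0.003] rows>= 4.0
0.67 861
[ 0.4917 -0.3157  0.0113] [0.003 0.005 1.   ] 0.0011 mouth [ 0.4921 -0.3149  0.1613]
0.91 848
[ 0.493  -0.3164  0.0109] [-0.006 -0.014  1.   ] 0.001 mouth [ 0.492  -0.3185  0.1609]
```

```bash
python3 -m inch '[{"slide":[0.1,0.18,0],"angular":[0,-0.05,0],"claw":1},{"slide":[0.2,0.36,0],"angular":[0,-0.05,0],"claw":1},{"slide":[0.35,0.54,0],"angular":[0,-0.05,0],"claw":1},{"slide":[0.5,0.7,0],"angular":[0,-0.05,0],"claw":1},{"slide":[0.5,0.9,0.05],"angular":[0,-0.05,0],"claw":1},{"slide":[0.5,0.95,0.05],"angular":[0,-0.05,0],"claw":1},{"slide":[0.5,0.95,0.05],"angular":[0,-0.05,0],"claw":1}]'|grep pos; python3 -m inch '[{"slide":[0.04,0.15,0.1],"angular":[0,0,0],"claw":1},{"slide":[0.05,0.265,0.15],"angular":[0,0,0],"claw":1},{"slide":[0.05,0.265,0.15],"angular":[0,0,0],"claw":1}]' >/dev/null; python3 -c "
from h import *
st()
im=cam('wrist'); cv2.imwrite('pics/w5.png',im['color'][:,:,::-1])
for k in ctrl.outline_of('stopper','wrist')[:1]:
    P=pts(im,k['mask']); print(k['confidence'],k['bbox'])
    t=np.percentile(P[:,2],90); T=P[abs(P[:,2]-t)<.004]; (c,r)=cv2.minEnclosingCircle(T[:,:2].astype(np.float32)); print('top',t,len(T),c,r,T.mean(0))
for k in ctrl.outline_of('stand','wrist')[:1]:
    P=pts(im,k['mask']); P=P[(abs(P[:,2]-.048)<.005)]; print(k['confidence'],k['bbox'],rectfit(P,.056,.104,(.43,-.005)))
for k in ctrl.outline_of('bottle_green','wrist')[:1]:
    print(k['confidence'],k['bbox'])
"
```

```text
position: [0.447, -0.0626, 0.2642]
t 24.05 p [0.4391 0.0039 0.2274] y [ 0.157  0.988 -0.003] z [-0.15   0.021 -0.989] F [-0.2  0.3 -0.1] w 1.004 gf 0.0 q [-0.23 -0.01  0.18  1.85 -0.03  1.45  1.37]
0.9 [286.4, 198.1, 41.2, 44.9]
top 0.0784728699223223 1370 (0.42253607511520386, 0.01612759567797184) 0.0187128446996212 [0.42222745 0.01601876 0.07724551]
0.72 [262.6, 204.2, 122.0, 95.5] (array([ 0.42718676, -0.00855559,  0.15217659]), array([-0.00010521,  0.00010519,  0.00063542, -0.00063541]))
0.84 [553.1, 226.9, 11.2, 53.1]
```

View pics/w5.png

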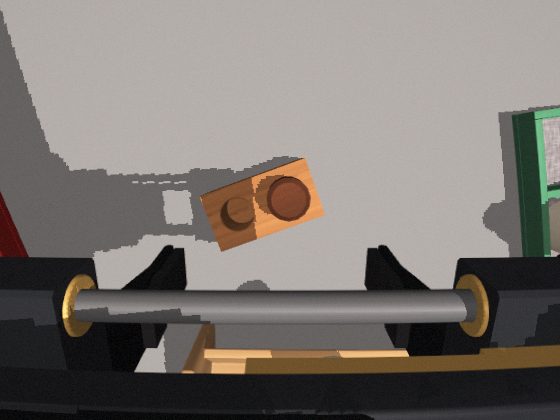

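The wrist view shows the stand at (262,204) with the stopper's dark head at (287,198) in the +y hole. The head's measured centre is (0.4225, 0.016) and its top is at 0.078 m, which fits the given sizes.

```bash
python3 -c "
from h import *
s=ctrl.get_state(); Rm=R.from_rotvec(s['tool_rot']).as_matrix()
plan([.4215,.016,.0645],Rm)"
```

```text
slide [-0.01, 0.057, 0.667] ang [0.0, 0.0, 0.0] rows>= 4.0
```

```bash
python3 -m inch '[{"slide":[-0.01,0.057,0.1],"angular":[0,0,0],"claw":1},{"slide":[-0.01,0.057,0.25],"angular":[0,0,0],"claw":1},{"slide":[-0.01,0.057,0.4],"angular":[0,0,0],"claw":0.8},{"slide":[-0.01,0.057,0.52],"angular":[0,0,0],"claw":0.5},{"slide":[-0.01,0.057,0.59],"angular":[0,0,0],"claw":0.5},{"slide":[-0.01,0.057,0.61],"angular":[0,0,0],"claw":0.5},{"slide":[-0.01,0.057,0.61],"angular":[0,0,0],"claw":0.5}]' 30 >/dev/null; python3 -c "
from h import *
st()
s=ctrl.get_state(); Rm=R.from_rotvec(s['tool_rot']).as_matrix()
plan([.4215,.016,.0645],Rm)"
```

```text
t 24.95 p [0.4235 0.0163 0.0787] y [ 0.165  0.986 -0.003] z [-0.145  0.021 -0.989] F [-0.3 -1.2  0.1] w 0.759 gf 0.0 q [-0.24  0.1   0.17  2.06 -0.05  1.13  1.36]
slide [-0.001, -0.002, 0.058] ang [0.0, 0.0, 0.0] rows>= 1.0
```

```bash
python3 -m inch '[{"slide":[0,0,0.03],"angular":[0,0,0],"claw":0.5},{"slide":[0,-0.002,0.056],"angular":[0,0,0],"claw":0.3},{"slide":[0,-0.002,0.056],"angular":[0,0,0],"claw":-1},{"slide":[0,-0.002,0.056],"angular":[0,0,0],"claw":-1},{"slide":[0,-0.002,0.056],"angular":[0,0,0],"claw":-1},{"slide":[0,-0.002,0.056],"angular":[0,0,0],"claw":-1},{"slide":[0,-0.002,0.056],"angular":[0,0,0],"claw":-1},{"slide":[0,-0.002,0.056],"angular":[0,0,0],"claw":-1}]' 40 ; python3 -c "
from h import *
st()"
```

```text
time: 25.75
position: [0.4216, 0.0172, 0.0652]
tool_rot: [-0.245, -2.986, -0.014]
ft_force: [0.4, -0.1, 2.1]
grip_width: 0.422
grip_force: 40.0
t 25.75 p [0.4216 0.0172 0.0652] y [ 0.163  0.987 -0.002] z [-0.144  0.021 -0.989] F [ 0.4 -0.1  2.1] w 0.422 gf 40.0 q [-0.24  0.11  0.17  2.08 -0.06  1.1   1.37]
```

```bash
python3 -m inch '[{"slide":[0.01,0,-0.07],"angular":[0,0,0],"claw":-1},{"slide":[0.022,0,-0.15],"angular":[0,0,0],"claw":-1},{"slide":[0.044,0,-0.3],"angular":[0,0,0],"claw":-1},{"slide":[0.073,0,-0.5],"angular":[0,0,0],"claw":-1},{"slide":[0.102,0,-0.7],"angular":[0,0,0],"claw":-1},{"slide":[0.117,0,-0.8],"angular":[0,0,0],"claw":-1},{"slide":[0.117,0,-0.8],"angular":[0,0,0],"claw":-1}]' 40 |grep -E 'pos|wid|ft' ; python3 -c "
from h import *
st()
s=ctrl.get_state(); Rm=R.from_rotvec(s['tool_rot']).as_matrix()
plan([.505,.310,.26],Rm)"
```

```text
position: [0.4237, 0.0178, 0.2711]
ft_force: [0.1, -0.2, -1.4]
grip_width: 0.432
t 26.45 p [0.4237 0.0178 0.2711] y [ 0.163  0.987 -0.   ] z [-0.136  0.022 -0.99 ] F [ 0.1 -0.2 -1.4] w 0.432 gf 40.0 q [-0.25 -0.08  0.17  1.83 -0.02  1.53  1.32]
slide [-0.068, 0.603, 0.013] ang [0.0, 0.0, 0.0] rows>= 4.0
slide [-0.068, 0.603, 0.013] ang [0.0, 0.0, 0.0] rows>= 4.0
```

```bash
python3 -m inch '[{"slide":[-0.01,0.1,0],"angular":[0,0,0],"claw":-1},{"slide":[-0.03,0.28,0],"angular":[0,0,0],"claw":-1},{"slide":[-0.05,0.46,0],"angular":[0,0,0],"claw":-1},{"slide":[-0.07,0.64,0],"angular":[0,0,0],"claw":-1},{"slide":[-0.09,0.82,0],"angular":[0,0,0],"claw":-1},{"slide":[-0.1,0.95,0],"angular":[0,0,0],"claw":-1},{"slide":[-0.1,0.95,0],"angular":[0,0,0],"claw":-1}]' 40 >/dev/null;  python3 -m inch '[{"slide":[-0.02,0.15,0.01],"angular":[0,0,0],"claw":-1},{"slide":[-0.036,0.256,0.03],"angular":[0,0,0],"claw":-1},{"slide":[-0.036,0.256,0.03],"angular":[0,0,0],"claw":-1},{"slide":[-0.036,0.256,0.03],"angular":[0,0,0],"claw":-1}]' 40 >/dev/null; cat > look.py <<'E'
from h import *
st()
for c in ['scene','side']:
  im=cam(c); cv2.imwrite(f'pics/{c}6.png',cv2.resize(im['color'][60:340,360:560,::-1] if c=='scene' else im['color'][20:220,130:330,::-1],None,fx=3,fy=3)[:600])
  for k in ctrl.outline_of('bottle_green',c)[:1]:
    P=pts(im,cv2.erode(k['mask'].astype(np.uint8),np.ones((3,3)))>0)
    b,a,e=bfit(P,[.506,.31,.01,0,0]); print(c,'bottle',k['confidence'],b.round(4),a.round(3),round(e,4),'mouth',(b+.15*a).round(4))
  for k in ctrl.outline_of('stopper',c)[:1]:
    P=pts(im,k['mask']); print('stopper',k['confidence'],np.round(k['bbox']),len(P))
    if len(P)>30: print(P.mean(0).round(4),np.percentile(P,[3,97],axis=0).round(3).tolist())
E
python3 look.py
```

```text
t 27.55 p [0.5023 0.3088 0.2522] y [ 0.163  0.987 -0.005] z [-0.147  0.019 -0.989] F [-0.6 -0.7 -0.7] w 0.43 gf 40.0 q [-0.51  0.28 -0.04  1.48 -0.08  1.5   0.87]
scene bottle 0.77 [0.5047 0.3102 0.0108] [0.01  0.002 1.   ] 0.0007 mouth [0.5062 0.3106 0.1608]
stopper 0.66 [440. 238.  26.  38.] 701
[0.5121 0.308  0.2458] [[0.498, 0.293, 0.209], [0.523, 0.323, 0.265]]
side bottle 0.77 [0.5051 0.3114 0.0102] [ 0.02  -0.022  1.   ] 0.0015 mouth [0.5081 0.3082 0.1601]
```

View pics/side6.png

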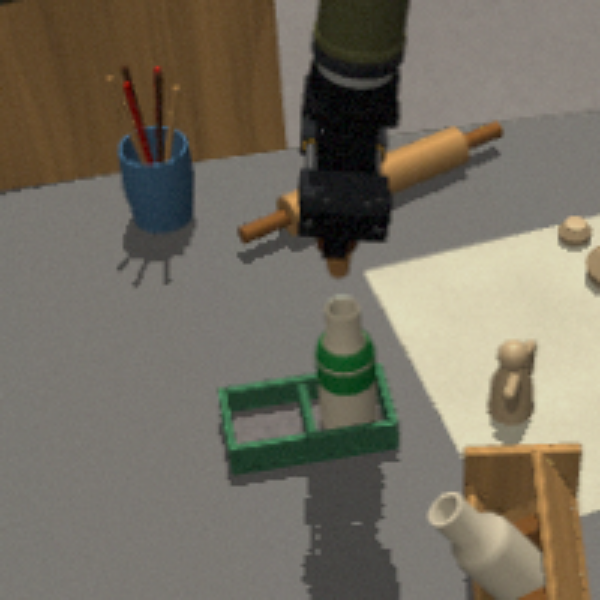

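View pics/scene6.png

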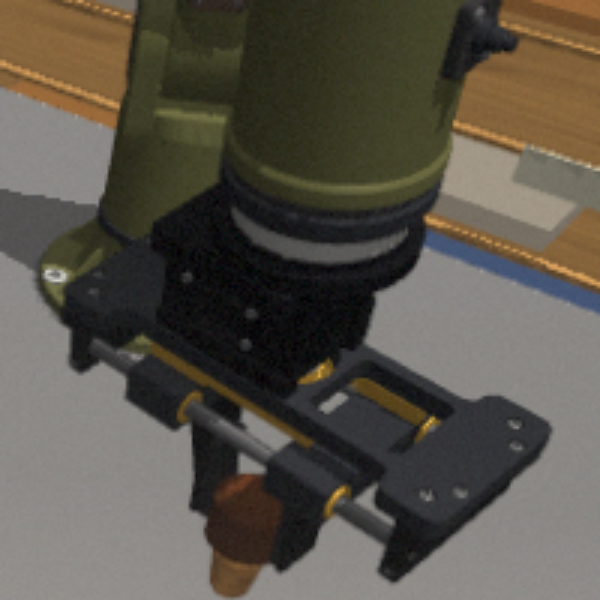

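The side view shows the stopper's cork tip at crop (338,268), roughly above the bottle mouth at (343,305). The scene crop shows the stopper gripped close to upright. I'll fit its axis against the mouth in both cameras.

```bash
cat > fitst.py <<'E'
from h import *
st()
def sd(p,P):
    a=np.array([p[3],p[4],1.]);a/=np.linalg.norm(a); d=P-p[:3]; h=d@a; r=np.linalg.norm(d-h[:,None]*a,axis=1); q=np.stack([r,h],1); L=p[5]
    S=[([.019,0],[.019,.03]),([.0,.03],[.019,.03]),([.008,0],[.019,0]),([.008,-L],[.013,-L+.026]),([0,-L],[.008,-L])]
    return np.min([seg(q,np.array(x),np.array(y)) for x,y in S],axis=0)
s=ctrl.get_state()['position']
for c in ['scene','side']:
  im=cam(c)
  A=pts(im,np.ones(im['depth'].shape,bool)); ok=(im['depth']>0)
  rgb=im['color'][np.nonzero(ok)].astype(int)
  m=(np.hypot(A[:,0]-s[0],A[:,1]-s[1])<.035)&(A[:,2]>s[2]-.07)&(A[:,2]<s[2]+.03)&(rgb[:,0]-rgb[:,2]>25)
  P=A[m]; print(c,len(P))
  if len(P)>20:
    r=least_squares(sd,[s[0]+.001,s[1],s[2]-.017,0,0,.036],args=(P,),loss='soft_l1',f_scale=.001,bounds=([-1,-1,0,-.3,-.3,.031],[1,1,1,.3,.3,.040]))
    print(r.x.round(4),'med',np.median(sd(r.x,P)).round(4),'tip',(r.x[:3]-np.r_[r.x[3:5],1]*r.x[5]).round(4),'zlo',np.percentile(P[:,2],2).round(4))
E
python3 fitst.py
```

```text
t 27.85 p [0.503  0.3087 0.2542] y [ 0.164  0.986 -0.003] z [-0.144  0.021 -0.989] F [ 0.3 -1.  -0.6] w 0.429 gf 40.0 q [-0.51  0.27 -0.04  1.48 -0.08  1.5   0.87]
scene 462
[ 0.5034  0.3085  0.2359 -0.04    0.0223  0.031 ] med 0.0005 tip [0.5047 0.3078 0.2049] zlo 0.2083
side 41
[0.5073 0.3077 0.2367 0.0324 0.054  0.0325] med 0.0007 tip [0.5063 0.306  0.2042] zlo 0.2095
```

```bash
python3 -m inch '[{"slide":[-0.0063,0.0104,0],"angular":[0,0,0],"claw":-1},{"slide":[-0.0163,0.0104,0.07],"angular":[0,0,0],"claw":-1},{"slide":[-0.026,0.0104,0.14],"angular":[0,0,0],"claw":-1},{"slide":[-0.03,0.0104,0.16],"angular":[0,0,0],"claw":-1},{"slide":[-0.032,0.0104,0.18],"angular":[0,0,0],"claw":-1},{"slide":[-0.035,0.0104,0.2],"angular":[0,0,0],"claw":-1},{"slide":[-0.035,0.0104,0.2],"angular":[0,0,0],"claw":-1}]' 40 |grep -E 'pos|ft'; python3 fitst.py
```

```text
position: [0.5045, 0.3119, 0.2029]
ft_force: [0.3, 0.3, 0.6]
t 28.65 p [0.5045 0.3119 0.2029] y [ 0.163  0.987 -0.003] z [-0.144  0.021 -0.989] F [0.3 0.3 0.6] w 0.423 gf 40.0 q [-0.51  0.3  -0.04  1.54 -0.08  1.41  0.88]
scene 480
[ 0.5046  0.3113  0.1848 -0.0548  0.0083  0.0342] med 0.0009 tip [0.5064 0.3111 0.1505] zlo 0.1548
side 95
[ 0.5042  0.3082  0.1704 -0.0334  0.1403  0.0352] med 0.0028 tip [0.5054 0.3032 0.1352] zlo 0.1373
```

```bash
python3 -m inch '[{"slide":[-0.0012,0,0.0079],"angular":[0,0,0],"claw":-1},{"slide":[-0.0023,0,0.0158],"angular":[0,0,0],"claw":-1},{"slide":[-0.0035,0,0.0237],"angular":[0,0,0],"claw":-1},{"slide":[-0.0046,0,0.0316],"angular":[0,0,0],"claw":-1},{"slide":[-0.0046,0,0.0316],"angular":[0,0,0],"claw":-1}]' 40 |grep -E 'pos|ft'
```

```text
position: [0.5043, 0.3118, 0.1947]
ft_force: [-0.3, 0.5, -1.2]
```

```bash
python3 -m inch '[{"slide":[-0.0006,0,0.004],"angular":[0,0,0],"claw":-1},{"slide":[-0.0012,0,0.0079],"angular":[0,0,0],"claw":-1},{"slide":[-0.0012,0,0.0079],"angular":[0,0,0],"claw":-1}]' 40 |grep -E 'pos|ft'
```

```text
position: [0.5045, 0.3119, 0.193]
ft_force: [0.2, 0.5, -0.6]
```

```bash
python3 -m inch '[{"slide":[-0.0006,0,0.004],"angular":[0,0,0],"claw":-1},{"slide":[-0.0012,0,0.0079],"angular":[0,0,0],"claw":-1},{"slide":[-0.0012,0,0.0079],"angular":[0,0,0],"claw":-1}]' 40 |grep -E 'pos|ft'
```

```text
position: [0.5044, 0.3119, 0.1909]
ft_force: [0.1, 0.3, -1.2]
```

```bash
python3 -m inch '[{"slide":[-0.0006,0,0.004],"angular":[0,0,0],"claw":-1},{"slide":[-0.0009,0,0.006],"angular":[0,0,0],"claw":-1},{"slide":[-0.0009,0,0.006],"angular":[0,0,0],"claw":-1}]' 40 |grep -E 'pos|ft'
```

```text
position: [0.5045, 0.3119, 0.1895]
ft_force: [-0.4, -0.4, -0.4]
```

```bash
python3 -m inch '[{"slide":[-0.0006,0,0.004],"angular":[0,0,0],"claw":-1},{"slide":[-0.0006,0,0.004],"angular":[0,0,0],"claw":-1}]' 40 |grep -E 'pos|ft'
```

```text
position: [0.5045, 0.3119, 0.1884]
ft_force: [-0.6, -0.1, -0.9]
```

```bash
python3 -m inch '[{"slide":[-0.0006,0,0.004],"angular":[0,0,0],"claw":-1},{"slide":[-0.0006,0,0.004],"angular":[0,0,0],"claw":-1}]' 40 |grep -E 'pos|ft'
```

```text
position: [0.5045, 0.3119, 0.1874]
ft_force: [0.2, -1.0, -1.3]
```

```bash
python3 -m inch '[{"slide":[-0.0006,0,0.004],"angular":[0,0,0],"claw":-1},{"slide":[-0.0006,0,0.004],"angular":[0,0,0],"claw":-1}]' 40 |grep -E 'pos|ft'
```

```text
position: [0.5045, 0.3118, 0.1864]
ft_force: [-0.1, 0.9, 0.0]
```

```bash
python3 -m inch '[{"slide":[-0.0006,0,0.004],"angular":[0,0,0],"claw":-1},{"slide":[-0.0006,0,0.004],"angular":[0,0,0],"claw":-1}]' 40 |grep -E 'pos|ft'
```

```text
position: [0.5045, 0.3118, 0.1854]
ft_force: [-0.7, 0.5, -0.5]
```

```bash
python3 -m inch '[{"slide":[-0.0006,0,0.004],"angular":[0,0,0],"claw":-1},{"slide":[-0.0006,0,0.004],"angular":[0,0,0],"claw":-1}]' 40 |grep -E 'pos|ft'
```

```text
position: [0.5045, 0.3117, 0.1844]
ft_force: [-0.4, -0.3, 0.6]
```

```bash
python3 -m inch '[{"slide":[-0.0006,0,0.004],"angular":[0,0,0],"claw":-1},{"slide":[-0.0006,0,0.004],"angular":[0,0,0],"claw":-1}]' 40 |grep -E 'pos|ft'
```

```text
position: [0.5045, 0.3118, 0.1834]
ft_force: [-0.2, 0.8, 0.2]
```

```bash
python3 -m inch '[{"slide":[-0.0006,0,0.004],"angular":[0,0,0],"claw":-1},{"slide":[-0.0006,0,0.004],"angular":[0,0,0],"claw":-1}]' 40 |grep -E 'pos|ft'
```

```text
position: [0.5045, 0.3118, 0.1823]
ft_force: [0.1, -0.8, 0.2]
```

```bash
python3 -m inch '[{"slide":[-0.0006,0,0.004],"angular":[0,0,0],"claw":-1},{"slide":[-0.0006,0,0.004],"angular":[0,0,0],"claw":-1}]' 40 |grep -E 'pos|ft'
```

```text
position: [0.5045, 0.3118, 0.1814]
ft_force: [-0.2, -0.4, -0.7]
```

```bash
python3 -m inch '[{"slide":[-0.0006,0,0.004],"angular":[0,0,0],"claw":-1},{"slide":[-0.0006,0,0.004],"angular":[0,0,0],"claw":-1}]' 40 |grep -E 'pos|ft|wid'; python3 fitst.py
```

```text
position: [0.5045, 0.3118, 0.1804]
ft_force: [-0.1, -0.5, -0.5]
grip_width: 0.429
t 31.95 p [0.5045 0.3118 0.1804] y [ 0.163  0.987 -0.003] z [-0.144  0.021 -0.989] F [-0.1 -0.5 -0.5] w 0.429 gf 40.0 q [-0.51  0.32 -0.04  1.57 -0.08  1.37  0.88]
scene 298
[ 0.5065  0.3119  0.1626 -0.1211 -0.0207  0.0322] med 0.001 tip [0.5104 0.3126 0.1304] zlo 0.1203
side 56
[ 0.4925  0.2897  0.1482 -0.171  -0.0478  0.031 ] med 0.002 tip [0.4978 0.2912 0.1172] zlo 0.1173
```

```bash
python3 -m inch '[{"slide":[-0.0006,0,0.004],"angular":[0,0,0],"claw":-1},{"slide":[-0.0006,0,0.004],"angular":[0,0,0],"claw":-1}]' 40 |grep -E 'pos|ft'
```

```text
position: [0.5046, 0.3119, 0.1795]
ft_force: [-1.1, -0.7, -0.8]
```

```bash
python3 -m inch '[{"slide":[-0.0006,0,0.004],"angular":[0,0,0],"claw":-1},{"slide":[-0.0006,0,0.004],"angular":[0,0,0],"claw":-1}]' 40 |grep -E 'pos|ft|wid'
```

```text
position: [0.5047, 0.312, 0.179]
ft_force: [-0.7, -0.6, 3.5]
grip_width: 0.423
```

Contact. I'll push on gently.

```bash
python3 -m inch '[{"slide":[-0.0006,0,0.004],"angular":[0,0,0],"claw":-1},{"slide":[-0.0006,0,0.004],"angular":[0,0,0],"claw":-1}]' 45 |grep -E 'pos|ft'
```

```text
position: [0.505, 0.3121, 0.1788]
ft_force: [-0.6, -1.9, 6.0]
```

```bash
python3 -m inch '[{"slide":[-0.0006,0,0.004],"angular":[0,0,0],"claw":-1},{"slide":[-0.0006,0,0.004],"angular":[0,0,0],"claw":-1},{"slide":[-0.0006,0,0.004],"angular":[0,0,0],"claw":-1}]' 50 |grep -E 'pos|ft'
```

```text
position: [0.5052, 0.3122, 0.1786]
ft_force: [-1.3, -1.4, 9.0]
```

```bash
python3 -m inch '[{"slide":[-0.0006,0,0.004],"angular":[0,0,0],"claw":-1},{"slide":[-0.0012,0,0.008],"angular":[0,0,0],"claw":-1},{"slide":[-0.0012,0,0.008],"angular":[0,0,0],"claw":-1},{"slide":[-0.0012,0,0.008],"angular":[0,0,0],"claw":-1}]' 50 |grep -E 'pos|ft'
```

```text
position: [0.5057, 0.3125, 0.1785]
ft_force: [-2.6, -2.8, 14.9]
```

```bash
python3 -m inch '[{"slide":[-0.0003,0,0.002],"angular":[0,0,0],"claw":-1},{"slide":[-0.0003,0,0.002],"angular":[0,0,0],"claw":-1},{"slide":[-0.0003,0,0.002],"angular":[0,0,0],"claw":-1}]' 50 |grep -E 'pos|ft'; python3 -m inch '[{"slide":[0.001,0,-0.007],"angular":[0,0,0],"claw":-1},{"slide":[0.002,0,-0.014],"angular":[0,0,0],"claw":-1},{"slide":[0.002,0,-0.014],"angular":[0,0,0],"claw":-1}]' 50 |grep -E 'pos|ft'
```

```text
position: [0.5058, 0.3126, 0.1784]
ft_force: [-1.9, -3.0, 18.6]
position: [0.5049, 0.3121, 0.1785]
ft_force: [-0.4, -1.5, 7.1]
```

Seated at about 17 N. I'll open and retreat.

```bash
python3 -m inch '[{"slide":[0,0,0],"angular":[0,0,0],"claw":-0.1},{"slide":[0,0,0],"angular":[0,0,0],"claw":0.2},{"slide":[0,0,0],"angular":[0,0,0],"claw":0.5},{"slide":[0,0,0],"angular":[0,0,0],"claw":0.5},{"slide":[0,0,-0.05],"angular":[0,0,0],"claw":0.6},{"slide":[0,0,-0.2],"angular":[0,0,0],"claw":0.8},{"slide":[0,0,-0.4],"angular":[0,0,0],"claw":1},{"slide":[0,0,-0.55],"angular":[0,0,0],"claw":1},{"slide":[0,0,-0.55],"angular":[0,0,0],"claw":1}]' 40 |grep -E 'time|pos|ft|wid'; python3 - <<'E'
from h import *
p=[]
for c,r in [('scene',None),('side',None)]:
  im=cam(c); p.append(im['color'])
  for q,p0 in [('bottle_green',[.506,.31,.01,0,0]),('bottle_red',[.493,-.316,.01,0,0]),('bottle_plain',[.629,.022,.045,-.69,.1])]:
   for k in ctrl.outline_of(q,c)[:1]:
    P=pts(im,cv2.erode(k['mask'].astype(np.uint8),np.ones((3,3)))>0)
    b,a,e=bfit(P,p0); print(c,q,k['confidence'],b.round(4),a.round(3),round(e,4))
  for k in ctrl.outline_of('stopper',c)[:1]:
    P=pts(im,k['mask']); print('stopper',k['confidence'],np.percentile(P,[3,50,97],axis=0).round(3).tolist())
cv2.imwrite('pics/end.png',np.vstack([p[0][100:400,:,::-1],p[1][100:400,:,::-1]]))
E
```

```text
time: 34.85
position: [0.5273, 0.3098, 0.3211]
ft_force: [0.5, 0.2, 0.3]
grip_width: 0.985
scene bottle_green 0.84 [0.5053 0.3105 0.0115] [-0.002 -0.002  1.   ] 0.0005
scene bottle_red 0.77 [ 0.4914 -0.3156  0.0112] [0.01  0.005 1.   ] 0.0011
scene bottle_plain 0.62 [0.6286 0.0218 0.0449] [-0.563  0.1    0.821] 0.0008
side bottle_green 0.64 [0.505  0.3105 0.0105] [ 0.023 -0.003  1.   ] 0.0014
side bottle_red 0.96 [ 0.493  -0.3164  0.0107] [-0.007 -0.014  1.   ] 0.001
side bottle_plain 0.86 [0.6295 0.0214 0.0447] [-0.561  0.082  0.824] 0.0014
```

View pics/end.png

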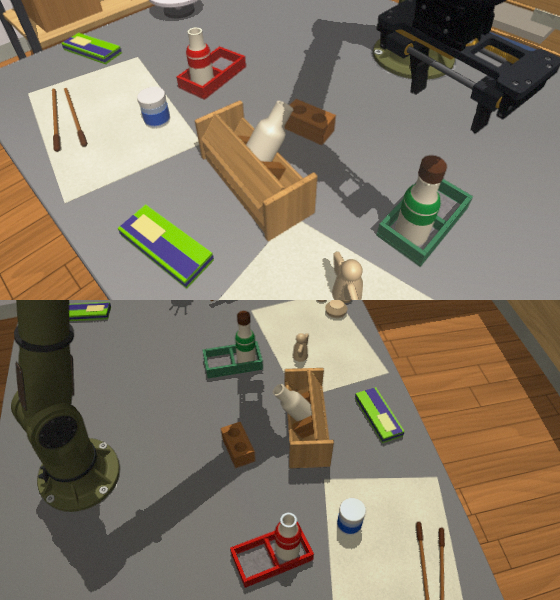

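Both banded bottles stand upright in their trays: green at (420,205) and red at (200,65) in the top view. The stopper is seated straight in the green bottle's neck at (432,170), and the plain bottle, figurine and jar look undisturbed. I'll hand the job in.

```bash
python3 -c "
from bench import ctrl
print(ctrl.close_job())"
```

```text
the job is handed in; nothing more can be done
None
```

The job is handed in at about 35 s of the 72 s allowed: the green- and red-banded bottles stand upright in their trays, the stopper was pushed tight into the green bottle at about 18 N peak, and the plain bottle and other things were left alone.

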